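# Assemble a ring stack under an indexed retainer arm

### The arm

A 7-joint arm with a two-finger parallel gripper is mounted at the origin on a cart in front of the work surface, level with it; the furniture and walls round the work are solid. World frame = base frame: x ahead of the robot, y to its left, z up, the work surface at z = 0. Lengths are in m, angles in degrees, forces in N, time in s.
With the tool pointing down it reaches from about 0.4 to 0.875 m from the base axis. Payload 4.4 kg.
Tool frame: the origin (TCP) lies at the very end of the fingers, on their centre line; the grasp point (between the pads) lies 19 mm behind it; z points along the fingers, y is the direction in which the jaws open and shut (so a half turn about z gives the same grasp; the last joint's range is limited). The gripper opens to 85 mm and grips with 20 to 120 N. Pads are 22 mm wide; open, the fingers measure 114 mm over their backs; the gripper's body (76 mm by 85 mm) begins 54 mm behind the grasp point. The pads swing forward as they close: fully open they stand 13 mm farther back than shut.
Start: joints at [64.527, 36.005, 2.206, 86.941, -1.547, 57.084, -1.146], TCP at [0.24, -0.604, 0.231] pointing down, gripper open.
Joint ranges: [-175.42, 175.42], [-21.48, 121.26], [-71.46, 75.88], [10.55, 141.38], [-63.04, 243.04], [13.31, 113.54], [-168.57, 168.57]. Speed limits (degrees/s): [147.25, 147.25, 180, 180, 180, 180, 180].

### API

Orientations are given as a 3x3 rotation matrix whose columns are the frame's x, y, z axes.
In Python, from cell import ctrl gives the robot as it stands.
- The arm moves only by the tool move_arm, never from a script. Its argument "motion" is one flat list of numbers, 7 for each row, row after row: the shift along the tool's x, y, z in mm, then the turn, a rotation vector about the tool's x, y, z in rad, then the closure in counts, from 0 (fully open) to 255 (shut). A call has 1 to 20 rows; each row shifts and turns the commanded pose from where the row before left it, along the tool's axes as they then stand; what a row does not reach is not made up. A row lasts 1/10 s, in which the tool goes at most 50 mm and 8.59 degrees, less where a joint would pass 70% of its speed; a pose out of reach is approached as far as the arm can. A call with a gripper value outside its range is refused whole. The fingers move at their own pace and stop on an object; "force" is the grip in N (left out, the last holds). Time passes only in rows, so rows that do not move let the fingers close. It gives the time, the measured TCP pose, the force and the opening at its end, in the units of the state.
- ctrl.state(): the state, without advancing time (a new reading comes with each control period).
- ctrl.get_image(name): name is "scene" or "top" or "wrist"; returns the picture (480x640x3 uint8, blue, green, red); there is no depth.
- ctrl.get_calibration(name): a dict with "vertical_fov" (degrees; the focal length in pixels is half the picture's height over the tangent of half this angle, whatever the lens; pixels are square), "cx", "cy" (the principal point, pixels), "dist_coeffs" ([k1, k2, p1, p2, k3] as OpenCV has them; the pictures are not rectified), "world_from_camera" (4x4, takes a point from camera to world coordinates); the wrist camera has in their place "T_tool_cam" (4x4, takes a point from camera to tool coordinates, whose origin is the TCP and whose axes are the flange's). Camera axes: x right, y up, looking along -z (the intrinsics and any distortion apply to the point x, -y, -z); pixel columns grow to the right and rows downward; lengths in m; the calibration is good to about 2 mm. A picture is of the moment at which its call begins: read the wrist's pose just before it. get_calibration takes no time and is no camera call.
- ctrl.hand_in(): hands the job in, once; it reports no verdict.
Trained networks look in the newest picture that a camera, given by its name, has taken for a name from the list of things; names that differ only in an ending like _2 or _b are one class to them, and where a whole thing is asked for, a point or a joint stands for the part that bears it (a point fixed in the world has none). Each returns a list of dicts, best first, with "p" (0 to 1); they miss things now and then, are a little off and sometimes report something else, mostly with a low value. They report only what shows in the picture. A call takes as long as a camera call. They do not tell look-alikes from the thing itself.
- ctrl.search_frame(camera, label): "bbox" ([left, top, right, bottom] in pixels, round what is visible of it).
The state is a dict: "time_s": time; "joints": joint angles; "qvel": joint speeds; "joint_torque": joint torques, N m; "eef_pos": TCP position; "ee_rot": TCP orientation; "ft_force": force on the tool from outside, world axes, zero at the start; "ft_torque": the same for the moment, N m; "grip_width": opening from 0.0 (shut) to 1.0 (fully open).
Only numpy, scipy, OpenCV 4.12 (cv2) and the standard library are available. Lean on these libraries where they do the work, as an engineer would, in place of code of your own. Each camera call takes 0.05 s, during which the arm holds its last target.

### The job

Build up the ring stack on the filter stand: draw the bolt back, pull up the spring index ring to swing the retainer arm aside to its other notch and let the index ring click home there, then thread every steel ring on the bench onto the bare shaft, lying flat and not turned over, the widest at the bottom and each narrower one above it. Then swing the arm back over the shaft with the index ring, let it click home in its first notch, and slide the bolt fully home into its keeper; do not knock over the brown sample bottle.

Things in the scene. Friction and masses are not known exactly. Their poses are not given: they have to be found in the camera images.
- stand: Grey base plate of the stand, 130 mm (x) x 330 mm (y) x 12 mm, fixed to the bench at a new place and yaw each time. Origin at the centre of its underside, z up. Along -y follow the arm's pivot (y = +60 mm), the shaft (y = -45 mm) and the keeper (y = -138 mm), all at x = 0. The arm swings open toward +x, away from the robot.
- shaft_top (a point): Top centre, 66 mm above the bench, of the bare upright steel shaft: 16 mm diameter, top 7 mm tapered to 9 mm, rising 54 mm from the base plate, whose top is 12 mm above the bench. Axes as the stand's.
- keeper (a point): Centre of the bolt's passage in the keeper, 90 mm above the bench: a fixed upright steel block, 40 mm along the stand's x, 16 mm along its y, 102 mm high, with a passage 20 mm wide along y. Axes as the stand's.
- pivot_top (a point): On the retainer arm's vertical pivot axis, at the height of the arm's top face, 82 mm above the bench; the pivot cap rises to 93 mm. Axes as the stand's. The arm is a flat aluminium bar, 32 mm wide, its underside 72 mm above the bench, reaching 170 mm from the pivot on the bolt's side and 88 mm on the other (the tail).
- index_ring_grip (a point): Middle of the spring index ring, a dark knurled round collar, 34 mm diameter, 20 mm tall, upright on the arm's tail, 75 mm from the pivot, opposite the bolt; it turns about the pivot with the arm. Home, its middle is 106 mm above the bench. Pulled straight up 12 mm or more, its pin leaves the notch and the arm can turn; a spring pulls it down with 6 N (home) to 9 N (fully up).
- index_ring (a joint): Lift of the index ring in m: 0 home in a notch, at most 0.018. Let go between notches, its 10 mm round-ended pin rides on the fixed sector, about 0.010 up; the two notches are 12 mm wide and the pin falls in when it comes over one.
- swing_arm (a joint): Angle of the retainer arm in rad, counter-clockwise from above: 0 over the shaft (first notch), 1.047 swung aside (other notch); stops at -0.04 and 1.087. At 0 the index ring lies in the stand's +y direction from the pivot; as the angle grows it moves toward the stand's -x. Turns easily with the index ring up and the bolt drawn, and stays where it is left.
- bolt_grip (a point): Middle of the bolt's handle, an upright dark post, 16 mm diameter, 32 mm tall, its middle 117.5 mm above the bench, on a 12 mm round bolt on top of the arm. It slides along the arm, away from the pivot to go home: 130 mm from the pivot when drawn, 164 mm when home. The straps over the bolt rise to 97 mm above the bench.
- bolt (a joint): Travel of the bolt in m: 0 fully drawn, 0.034 fully home with its nose through the keeper; friction about 1.5 N, stays where it is left. While its nose is in the keeper (above about 0.010) the arm cannot swing.
- bottle_mid (a point): Middle, half-way up, of the brown sample bottle with a black cap, 48 mm diameter and 100 mm tall, standing upright on the bench; z up. It is to be left standing.
- ring_68_mid (a point): Centre (half-way up) of the flat steel ring of 68 mm outside diameter, 13 mm thick, with a 24 mm hole; its z is the ring's axis, up at the start, when it lies flat on the bench; neither side is special, but keep it up. It may be absent.
- ring_68: The 68 mm steel ring itself; origin at the centre of its underside, 6.5 mm below its centre.
- ring_58_mid (a point): Centre (half-way up) of the flat steel ring of 58 mm outside diameter, 13 mm thick, with a 24 mm hole; its z is the ring's axis, up at the start, when it lies flat on the bench; neither side is special, but keep it up. It may be absent.
- ring_58: The 58 mm steel ring itself; origin at the centre of its underside, 6.5 mm below its centre.
- ring_48_mid (a point): Centre (half-way up) of the flat steel ring of 48 mm outside diameter, 13 mm thick, with a 24 mm hole; its z is the ring's axis, up at the start, when it lies flat on the bench; neither side is special, but keep it up. It may be absent.
- ring_48: The 48 mm steel ring itself; origin at the centre of its underside, 6.5 mm below its centre.
- ring_38_mid (a point): Centre (half-way up) of the flat steel ring of 38 mm outside diameter, 13 mm thick, with a 24 mm hole; its z is the ring's axis, up at the start, when it lies flat on the bench; neither side is special, but keep it up. It may be absent.
- ring_38: The 38 mm steel ring itself; origin at the centre of its underside, 6.5 mm below its centre.
Things that resemble listed ones, but are neither listed nor needed, are in the scene too. What is shaped like the ring_38 but green or yellow is not meant.

How it is judged (in metres and radians):
On the way, in this order (a step that is already met when the one before it is completed fails the run):
1. the bolt is drawn clear of the keeper (value of joint bolt below 0.006 m), for 0.2 s.
2. the arm is swung aside and the index ring is home in the other notch (value of joint swing_arm above 1.012 rad and value of joint index_ring below 0.003 m), for 0.2 s.
3. all the steel rings that are there lie flat on the shaft, widest at the bottom, narrowest on top (horizontal distance between each of ring_68_mid, ring_58_mid, ring_48_mid, ring_38_mid and shaft_top below 0.008 m and z of each of ring_68_mid, ring_58_mid, ring_48_mid, ring_38_mid in the frame of shaft_top below -0.004 m and angle between the z axis of each of ring_68_mid, ring_58_mid, ring_48_mid, ring_38_mid and the z axis of shaft_top, either way round below 0.12 rad and linear speed of each of ring_68, ring_58, ring_48, ring_38 below 0.02 m/s and z of each of ring_58_mid, ring_48_mid, ring_38_mid in the frame of ring_68_mid above 0.008 m and z of each of ring_48_mid, ring_38_mid in the frame of ring_58_mid above 0.008 m and z of ring_38_mid in the frame of ring_48_mid above 0.008 m), for 0.2 s.
4. the arm is back over the shaft and the index ring is home in the first notch (value of joint swing_arm below 0.035 rad and value of joint index_ring below 0.003 m), for 0.2 s.
At the end, for the whole second after the job is handed in: All steel rings present lie on the shaft (axis within 8 mm, tilt under 0.12 rad), widest lowest and each narrower one above, not turned over, at rest; arm within 0.035 rad of 0 and index ring within 3 mm of home; bolt at least 30 mm out of its 34 mm travel (all of step 3 and all of step 4 and value of joint bolt above 0.03 m); the robot touches nothing.
It fails at once if the brown sample bottle is knocked over (angle between bottle_mid's own z axis and vertical above 0.6 rad).
Of ring_68, ring_58, ring_48, ring_38 only 3 to 4 are there at a start; the rules pass over those that are not, and their reading is None.
At some moment in a run one of ring_68, ring_58, ring_48, ring_38 may be knocked a few centimetres aside while the robot is not near it.
Once in a run the grip may slacken for a moment while it holds something.
It also fails if it takes over 200 s, if anything falls off the work surface, if the arm or the gripper's body presses on something with over 40 N, if the wrist force passes 120 N, or if a joint passes its speed limit or range.

## Working session

There is one attempt and no reset: what is moved stays moved. The work goes in short steps, Python scripts to look and compute and a tool call to move; the robot and the scene stay as the last step left them, time stands still between calls to the robot, and variables do not carry over. Pictures are saved under pics/ and viewed, and the job is handed in when it is done.

Besides the shell and the picture viewer there is one more tool, called after "Call:" as name(argument=value, ...) on one line, values as JSON. move_arm: Moves the arm, as the interface text tells. Its arguments: {"type":"object","properties":{"motion":{"type":"array"},"force":{"type":"number"}},"required":["motion"]}

```bash
ls; mkdir -p pics; cat > h.py <<'E'
import numpy as np, cv2
from cell import ctrl
def K(c):
    f=240/np.tan(np.radians(c["vertical_fov"])/2); return np.array([[f,0,c["cx"]],[0,f,c["cy"]],[0,0,1.]])
def cam(name,st=None):
    c=ctrl.get_calibration(name)
    if name=="wrist":
        st=st or ctrl.state(); T=np.eye(4);T[:3,:3]=np.array(st["ee_rot"]);T[:3,3]=st["eef_pos"]
        W=T@np.array(c["T_tool_cam"])
    else: W=np.array(c["world_from_camera"])
    return K(c),np.array(c["dist_coeffs"],float),W
def px2w(name,uv,z,st=None):
    k,d,W=cam(name,st)
    p=cv2.undistortPoints(np.array(uv,float).reshape(-1,1,2),k,d).reshape(-1,2)
    out=[]
    for x,y in p:
        r=W[:3,:3]@np.array([x,-y,-1]); o=W[:3,3]; out.append(o+r*(z-o[2])/r[2])
    return np.array(out)
def w2px(name,P,st=None):
    k,d,W=cam(name,st); P=np.atleast_2d(P).astype(float)
    q=(P-W[:3,3])@W[:3,:3]; q=q*[1,-1,-1]
    return cv2.projectPoints(q,np.zeros(3),np.zeros(3),k,d)[0].reshape(-1,2)
def snap(name,fn):
    st=ctrl.state(); im=ctrl.get_image(name); cv2.imwrite("pics/"+fn+".png",im); return im,st
E
python3 - <<'E'
from h import *
np.set_printoptions(precision=4,suppress=True)
for n in("scene","top","wrist"):
    im,st=snap(n,n+"0"); c=ctrl.get_calibration(n);print(n,c)
print(st)
for n in ("scene","top"):
  for l in ("stand","shaft_top","keeper","pivot_top","index_ring_grip","bolt_grip","bottle_mid","ring_68","ring_58","ring_48","ring_38"):
    print(n,l,[(np.round(d["bbox"]).tolist(),round(d["p"],2)) for d in ctrl.search_frame(n,l)][:4])
E
```

```text
pics
scene {'vertical_fov': 57.338946672173186, 'cx': 324.06883128927944, 'cy': 239.53288649908933, 'dist_coeffs': array([-0.0515,  0.    ,  0.    ,  0.    ,  0.    ]), 'world_from_camera': array([[ 0.7504,  0.2893, -0.5944, -0.0226],
       [-0.6607,  0.3553, -0.6612, -0.6016],
       [ 0.0199,  0.8889,  0.4577,  0.4991],
       [ 0.    ,  0.    ,  0.    ,  1.    ]])}
top {'vertical_fov': 50.88820342775409, 'cx': 315.64137085093506, 'cy': 229.78800112973244, 'dist_coeffs': array([-0.1467,  0.    ,  0.    ,  0.    ,  0.    ]), 'world_from_camera': array([[-0.041 ,  0.8066, -0.5896, -0.1564],
       [-0.9992, -0.0339,  0.023 ,  0.0059],
       [-0.0014,  0.5901,  0.8073,  1.0259],
       [ 0.    ,  0.    ,  0.    ,  1.    ]])}
wrist {'vertical_fov': 59.902481248314345, 'cx': 316.15890376032553, 'cy': 238.55002330137467, 'dist_coeffs': array([0.0012, 0.    , 0.    , 0.    , 0.    ]), 'T_tool_cam': array([[ 0.0002,  0.9539,  0.3   ,  0.0755],
       [ 1.    , -0.0005,  0.0012, -0.0006],
       [ 0.0013,  0.3   , -0.9539, -0.1425],
       [ 0.    ,  0.    ,  0.    ,  1.    ]])}
{'time_s'
[... 2104 characters left out ...]
d [([310.0, 179.0, 328.0, 222.0], 0.62)]
top ring_68 [([428.0, 270.0, 448.0, 286.0], 0.74), ([353.0, 216.0, 384.0, 243.0], 0.72), ([383.0, 300.0, 398.0, 314.0], 0.69), ([433.0, 218.0, 450.0, 239.0], 0.65)]
top ring_58 [([428.0, 270.0, 448.0, 286.0], 0.74), ([353.0, 216.0, 384.0, 243.0], 0.72), ([383.0, 300.0, 398.0, 314.0], 0.69), ([433.0, 218.0, 450.0, 239.0], 0.65)]
top ring_48 [([428.0, 270.0, 448.0, 286.0], 0.74), ([353.0, 216.0, 384.0, 243.0], 0.72), ([383.0, 300.0, 398.0, 314.0], 0.69), ([433.0, 218.0, 450.0, 239.0], 0.65)]
top ring_38 [([428.0, 270.0, 448.0, 286.0], 0.74), ([353.0, 216.0, 384.0, 243.0], 0.72), ([383.0, 300.0, 398.0, 314.0], 0.69), ([433.0, 218.0, 450.0, 239.0], 0.65)]
```

View pics/scene0.png

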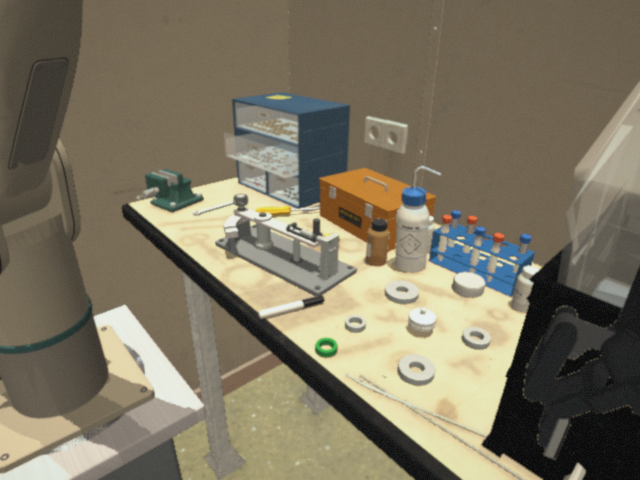

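View pics/top0.png

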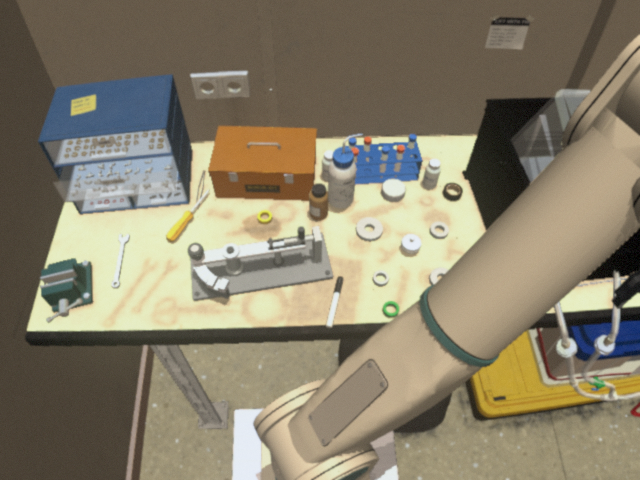

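```bash
python3 - <<'E'
import cv2
im=cv2.imread("pics/top0.png"); cv2.imwrite("pics/topz.png",cv2.resize(im[170:340,170:470],None,fx=2.6,fy=2.6,interpolation=cv2.INTER_CUBIC))
im=cv2.imread("pics/scene0.png"); cv2.imwrite("pics/scz.png",cv2.resize(im[180:400,200:460],None,fx=2.7,fy=2.7,interpolation=cv2.INTER_CUBIC))
E
```

```text
(no output)
```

View pics/topz.png

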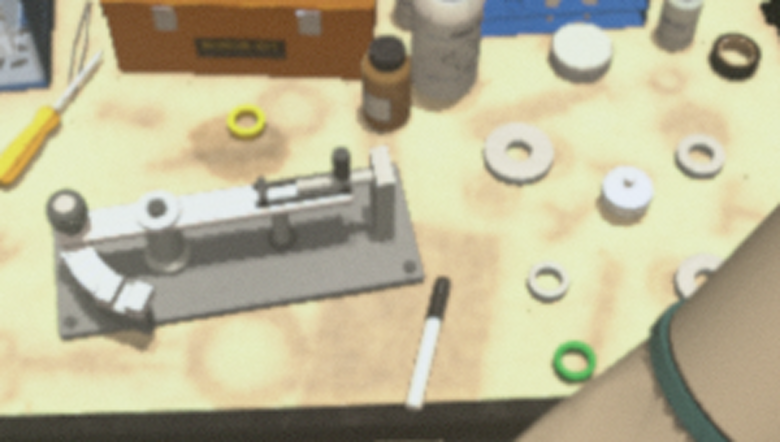

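View pics/scz.png

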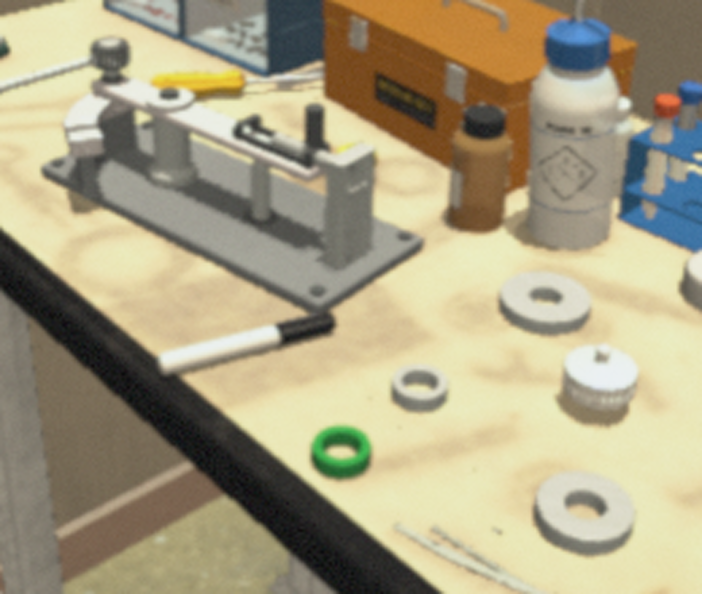

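```bash
cat > fit.py <<'E'
from h import *
from scipy.optimize import least_squares
np.set_printoptions(precision=4,suppress=True)
T=[((62,333),(-.065,.165,.012)),((423,277),(-.065,-.165,.012)),((157,207),(0,.06,.093)),((382,156),(0,-.138,.102)),((341,154),(0,-.104,.1335)),((68,206),(0,.135,.112))]
S=[((320,303),(-.065,-.165,.012)),((422,240),(.065,-.165,.012)),((42,170),(-.065,.165,.012)),((170,98),(0,.06,.093)),((315,108),(0,-.104,.1335)),((110,46),(0,.135,.116)),((350,158),(0,-.138,.102))]
def w(p,P):
    c,s=np.cos(p[2]),np.sin(p[2]); P=np.array(P); return np.c_[p[0]+c*P[:,0]-s*P[:,1],p[1]+s*P[:,0]+c*P[:,1],P[:,2]]
tu=np.array([a for a,b in T])/2.6+170; tp=[b for a,b in T]
su=np.array([a for a,b in S])/2.7+[200,180]; sp=[b for a,b in S]
f=lambda p,a=1,b=1:np.concatenate([a*(w2px("top",w(p,tp))-tu).ravel(),b*(w2px("scene",w(p,sp))-su).ravel()])
for a,b in((1,1),(1,0),(0,1)):
    r=least_squares(f,[.6,.2,0],args=(a,b),loss="soft_l1");print(r.x); 
    if a*b: print(f(r.x).reshape(-1,2))
E
python3 fit.py
python3 - <<'E'
from h import *
print("scene")
for l,b in dict(small=[343,317,366,333],A=[383,280,418,302],B=[398,354,437,382]).items():
    print(l,px2w("scene",[(b[0]+b[2])/2,(b[1]+b[3])/2],.0065)[0])
for b in ([462,328,491,348],):print(px2w("scene",[(b[0]+b[2])/2,(b[1]+b[3])/2],.0065)[0])
for b in ([428,270,448,286],[353,216,384,243],[373,272,390,287],[433,218,450,239]):print(px2w("top",[(b[0]+b[2])/2,(b[1]+b[3])/2],.0065)[0])
print("bottle",px2w("top",[(318,217)],0),px2w("scene",[377,262],0))
E
```

```text
[0.4893 0.111  0.1434]
[[-0.6518  0.3489]
 [ 1.8099 -0.512 ]
 [ 0.8144 -1.0142]
 [ 1.1438  3.0474]
 [ 1.7669 -2.2454]
 [ 0.1371 -0.3336]
 [-1.0249  0.7769]
 [ 0.7766 -1.1389]
 [-1.7311 -2.4056]
 [-0.7298 -2.6919]
 [ 0.064  -2.3186]
 [-0.6281 -1.2164]
 [-0.3253 -1.7049]]
[0.4887 0.113  0.1447]
[0.4864 0.1052 0.1396]
scene
small [ 0.43892537 -0.17452367  0.0065    ]
A [ 0.5869421  -0.15706231  0.0065    ]
B [ 0.43870596 -0.31587615  0.0065    ]
[ 0.57569387 -0.33766816  0.0065    ]
[ 0.43512467 -0.30611105  0.0065    ]
[ 0.58346992 -0.15570721  0.0065    ]
[ 0.43751031 -0.17149566  0.0065    ]
[ 0.57880063 -0.34157127  0.0065    ]
bottle [[ 0.63326056 -0.03113264  0.        ]] [[ 0.64518491 -0.04025569  0.        ]]
```

```bash
cat >> h.py <<'E'
from scipy.spatial.transform import Rotation as Ro
def Rdown(yawdeg):
    a=np.radians(yawdeg); x=np.array([np.cos(a),np.sin(a),0]); z=np.array([0,0,-1.]); return np.c_[x,np.cross(z,x),z]
def plan(pos,yawdeg,n,g,cur=None):
    """prints per-row motion; turn spread evenly"""
    st=ctrl.state(); R=np.array(st["ee_rot"]) ; p=np.array(st["eef_pos"])
    if cur is not None: p,R=cur
    Rt=Rdown(yawdeg); rv=(Ro.from_matrix(R.T@Rt)).as_rotvec()/n
    d=(np.array(pos)-p)/n; out=[]
    for i in range(n):
        s=R.T@d*1000; out.append([*np.round(s,1),*np.round(rv,3),g]); R=R@Ro.from_rotvec(rv).as_matrix()
    print("step",np.linalg.norm(d)*1000,np.degrees(np.linalg.norm(rv)))
    print(",".join(",".join(f"{v:g}" for v in r) for r in out))
S0=np.array([.489,.111]); YAW=.143
def sw(x,y,z=0):
    c,s=np.cos(YAW),np.sin(YAW); return np.array([S0[0]+c*x-s*y,S0[1]+s*x+c*y,z])
E
python3 -c "
from h import *
plan([.49,.06,.27],98.2,16,0)"
```

```text
step 44.39619694264034 4.780997521982664
29.8,-32.8,-2.4,0,-0,-0.083,0,32.5,-30.2,-2.4,0,-0,-0.083,0,34.9,-27.4,-2.4,0,-0,-0.083,0,37,-24.4,-2.4,0,-0,-0.083,0,38.9,-21.2,-2.4,0,-0,-0.083,0,40.6,-17.9,-2.4,0,-0,-0.083,0,41.9,-14.4,-2.4,0,-0,-0.083,0,43,-10.9,-2.4,0,-0,-0.083,0,43.7,-7.3,-2.4,0,-0,-0.083,0,44.2,-3.6,-2.4,0,-0,-0.083,0,44.3,0.1,-2.4,0,-0,-0.083,0,44.2,3.8,-2.4,0,-0,-0.083,0,43.7,7.5,-2.4,0,-0,-0.083,0,42.9,11.1,-2.4,0,-0,-0.083,0,41.9,14.6,-2.4,0,-0,-0.083,0,40.5,18,-2.4,0,-0,-0.083,0
```

Call:
move_arm(motion=[30,-33,-2.4,0,0,-0.083,0,32.5,-30,-2.4,0,0,-0.083,0,35,-27.5,-2.4,0,0,-0.083,0,37,-24.5,-2.4,0,0,-0.083,0,39,-21,-2.4,0,0,-0.083,0,40.5,-18,-2.4,0,0,-0.083,0,42,-14.5,-2.4,0,0,-0.083,0,43,-11,-2.4,0,0,-0.083,0,43.5,-7.5,-2.4,0,0,-0.083,0,44,-3.5,-2.4,0,0,-0.083,0,44.5,0,-2.4,0,0,-0.083,0,44,4,-2.4,0,0,-0.083,0,43.5,7.5,-2.4,0,0,-0.083,0,43,11,-2.4,0,0,-0.083,0,42,14.5,-2.4,0,0,-0.083,0,40.5,18,-2.4,0,0,-0.083,0,0,0,0,0,0,0,0,0,0,0,0,0,0,0])

```text
time_s: 3.05
eef_pos: [0.492, 0.0602, 0.2697]
ee_rot: [[-0.138, 0.99, -0.0], [0.99, 0.138, 0.0], [0.0, -0.0, -1.0]]
ft_force: [-0.3, -0.9, -0.0]
grip_width: 1.0
```

```bash
python3 -c "
from h import *
im,st=snap('wrist','w1');print(st['eef_pos'],st['ee_rot'],st['qvel'],st['joints'],st['ft_force'])
"
```

```text
[0.49199826 0.06024583 0.26968136] [[-1.37578747e-01  9.90490829e-01 -7.56200640e-05]
 [ 9.90490831e-01  1.37578750e-01  3.01806134e-05]
 [ 4.02973347e-05 -7.07487691e-05 -9.99999997e-01]] [ 2.0876873  -0.57649325  2.06526235  1.48952424  0.21482253  0.06965152
  0.0763698 ] [  8.19858118  22.18736941 -25.40951914 107.68894842  11.75321136
  52.67881919 -14.82667288] [-0.26365604 -0.86499163 -0.0044693 ]
```

View pics/w1.png

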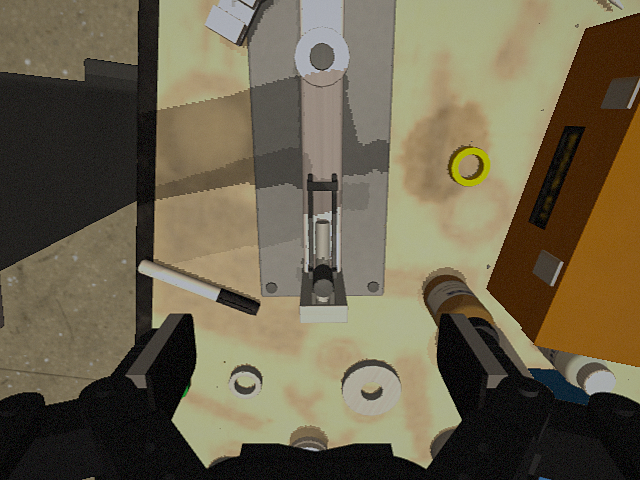

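```bash
python3 - <<'E'
from h import *
from scipy.optimize import least_squares
np.set_printoptions(precision=4,suppress=True)
im=cv2.imread("pics/w1.png"); cv2.imwrite("pics/w1z.png",cv2.resize(im[160:330,230:410],None,fx=3.4,fy=3.4,interpolation=cv2.INTER_CUBIC))
st=ctrl.state()
A=[((322,56),(0,.06,.093)),((262,296),(-.065,-.165,.012)),((383,295),(.065,-.165,.012)),((300,321),(-.02,-.146,.102)),((347,321),(.02,-.146,.102))]
u=np.array([a for a,b in A]);P=np.array([b for a,b in A])
def w(p):
    c,s=np.cos(p[2]),np.sin(p[2]); return np.c_[p[0]+c*P[:,0]-s*P[:,1],p[1]+s*P[:,0]+c*P[:,1],P[:,2]]
r=least_squares(lambda p:(w2px("wrist",w(p),st)-u).ravel(),[.489,.111,.143]);print(r.x);print(r.fun.reshape(-1,2))
print(px2w("wrist",[(323,290)],.1335,st), px2w("wrist",[(323,297)],.1335,st))
E
```

```text
[0.4876 0.1118 0.1457]
[[-0.0012 -1.8349]
 [-1.4105  0.6362]
 [ 1.1843  0.5832]
 [-0.4508  1.084 ]
 [ 0.6264  0.688 ]]
[[0.5019 0.0101 0.1335]] [[0.5027 0.0045 0.1335]]
```

View pics/w1z.png

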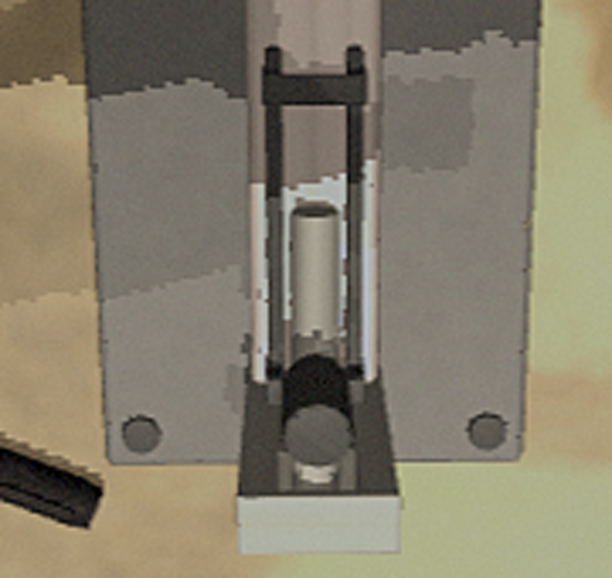

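```bash
sed -i 's/^S0=.*/S0=np.array([.488,.112]); YAW=.1455/' h.py; python3 -c "
from h import *
plan([.5022,.0103,.107],98.34,8,0)"
```

```text
step 21.24321975138961 0.07267821061207966
-6.2,0.5,20.3,-0,0,-0.001,0,-6.2,0.5,20.3,-0,0,-0.001,0,-6.2,0.5,20.3,-0,0,-0.001,0,-6.2,0.5,20.3,-0,0,-0.001,0,-6.2,0.5,20.3,-0,0,-0.001,0,-6.2,0.5,20.3,-0,0,-0.001,0,-6.2,0.4,20.3,-0,0,-0.001,0,-6.2,0.4,20.3,-0,0,-0.001,0
```

Call:
move_arm(motion=[-25,2,20,0,0,-0.007,0,-25,2,20,0,0,0,0,0,0,30,0,0,0,0,0,0,30,0,0,0,0,0,0,30,0,0,0,0,0,0,20,0,0,0,0,0,0,12.5,0,0,0,0,0,0,0,0,0,0,0,0,0,0,0,0,0,255,0,0,0,0,0,0,255,0,0,0,0,0,0,255,0,0,0,0,0,0,255,0,0,0,0,0,0,255,0,0,0,0,0,0,255,0,0,0,0,0,0,255], force=40)

```text
time_s: 4.6
eef_pos: [0.5034, 0.0104, 0.1078]
ee_rot: [[-0.143, 0.99, 0.001], [0.99, 0.143, -0.0], [-0.0, 0.001, -1.0]]
ft_force: [-0.1, -0.7, 6.6]
grip_width: 0.17
```

```bash
python3 -c "
from h import *
im,st=snap('wrist','w2');print(st['eef_pos'],st['grip_width'],st['ft_force'])
"
```

```text
[0.50341953 0.01040214 0.10778666] 0.16987944938440508 [-0.05924818 -0.71092978  6.63797362]
```

View pics/w2.png

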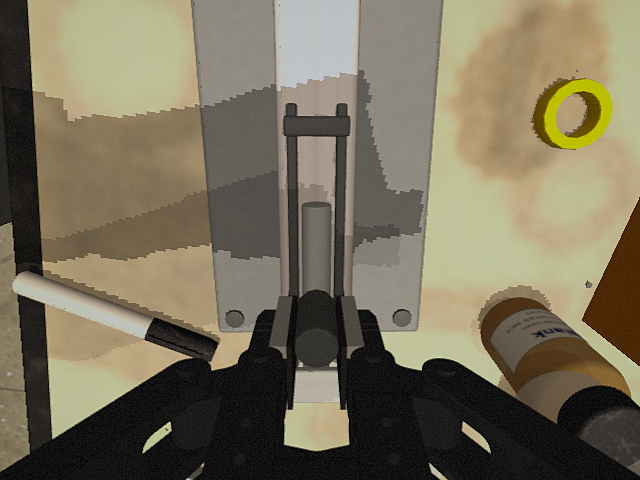

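Call:
move_arm(motion=[0,0,-2,0,0,0,255,6,0,0,0,0,0,255,6,0,0,0,0,0,255,6,0,0,0,0,0,255,6,0,0,0,0,0,255,6,0,0,0,0,0,255,5,0,0,0,0,0,255,0,0,0,0,0,0,255,0,0,0,0,0,0,255])

```text
time_s: 5.55
eef_pos: [0.4974, 0.0423, 0.1084]
ee_rot: [[-0.141, 0.99, -0.002], [0.99, 0.141, -0.004], [-0.003, -0.002, -1.0]]
ft_force: [4.9, -7.6, -24.5]
grip_width: 0.165
```

```bash
python3 -c "
from h import *
im,st=snap('wrist','w3');print(st['eef_pos'],st['grip_width'],st['ft_force'])
"
```

```text
[0.49738026 0.04229609 0.10837469] 0.16508882779386738 [  4.91652373  -7.59849946 -24.50195724]
```

View pics/w3.png

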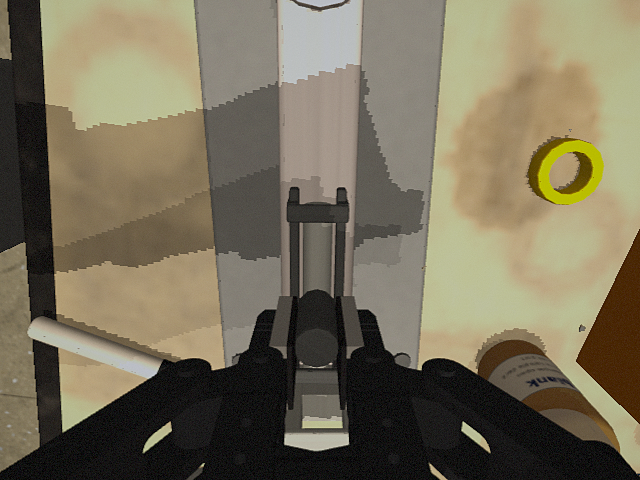

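Call:
move_arm(motion=[0,0,1,0,0,0,255,3,0,0,0,0,0,255,0,0,0,0,0,0,255,0,0,0,0,0,0,0,0,0,0,0,0,0,0,0,0,0,0,0,0,0,0,0,0,0,0,0,0,0,0,-20,0,0,0,0,0,0,-40,0,0,0,0,0,0,-40,0,0,0,0,10,0,-40,0,0,0,0,20,0,-10,0,0,0,0,0,0,0,0,0,0,0])

```text
time_s: 6.9
eef_pos: [0.4941, 0.0813, 0.2609]
ee_rot: [[-0.147, 0.989, 0.006], [0.989, 0.147, 0.003], [0.002, 0.006, -1.0]]
ft_force: [0.4, -0.5, -0.3]
grip_width: 1.001
```

```bash
python3 -c "
from h import *
im,st=snap('wrist','w4');print(st['eef_pos'],st['grip_width'],st['ft_force'],sw(0,.135))
print(w2px('wrist',[sw(0,.06,.093),sw(0,-.07,.1335),sw(0,.135,.112)],st))
"
```

```text
[0.49411196 0.08131627 0.26092722] 1.0011201049639757 [ 0.37712822 -0.46497581 -0.2738425 ] [0.46842673 0.24557353 0.        ]
[[314.72562969  87.29550758]
 [314.64213342 281.41941571]
 [314.90950621 -46.24600983]]
```

View pics/w4.png

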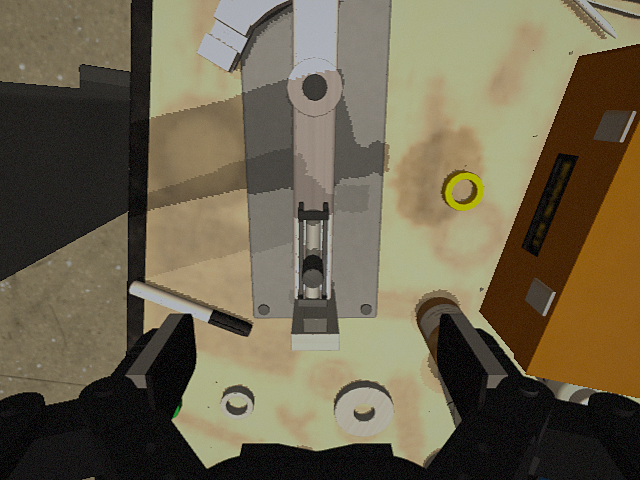

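```bash
python3 -c "
from h import *
plan([*sw(0,.135)[:2],.15],98.34,5,0)"
```

```text
step 40.12947026520888 0.0294001194345898
33.6,-0.1,21.9,0.001,-0,0,0,33.7,-0.1,21.9,0.001,-0,0,0,33.7,-0.1,21.9,0.001,-0,0,0,33.7,-0.1,21.9,0.001,-0,0,0,33.7,-0.1,21.9,0.001,-0,0,0
```

Call:
move_arm(motion=[42,0,7,0.005,0,0,0,42,0,14,0,0,0,0,42,0,30,0,0,0,0,42,0,30,0,0,0,0,0,0,28,0,0,0,0,0,0,0,0,0,0,0])

```text
time_s: 7.55
eef_pos: [0.4657, 0.2398, 0.1468]
ee_rot: [[-0.145, 0.989, -0.014], [0.989, 0.145, -0.006], [-0.004, -0.014, -1.0]]
ft_force: [-0.2, -1.3, 0.0]
grip_width: 1.002
```

```bash
python3 -c "
from h import *
im,st=snap('wrist','w5');print(st['eef_pos'],st['ee_rot'],st['ft_force'],sw(0,.135))
print(w2px('wrist',[sw(0,.06,.093),sw(0,.135,.116)],st))
"
```

```text
[0.46574044 0.23979533 0.14681006] [[-0.14525393  0.98930205 -0.0135185 ]
 [ 0.98938675  0.14518549 -0.0059188 ]
 [-0.00389279 -0.01423475 -0.9998911 ]] [-0.15324154 -1.30504145  0.01968044] [0.46842673 0.24557353 0.        ]
[[326.14763515 384.54806684]
 [327.82281965 275.33685795]]
```

View pics/w5.png

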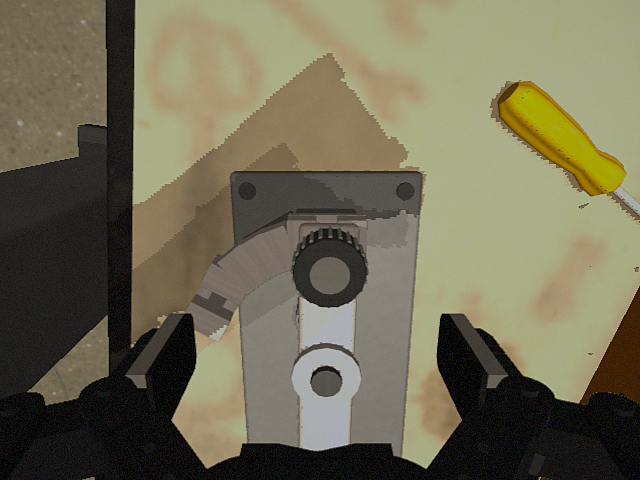

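```bash
python3 -c "
from h import *
plan([*sw(.0,.135)[:2],.09],98.34,1,0)"
```

```text
step 59.101969924369655 0.6646868943098094
6.1,2.5,58.7,-0.011,0.003,-0.002,0
```

Call:
move_arm(motion=[6,3,5,-0.011,0.003,0,0,0,0,20,0,0,0,0,0,0,20,0,0,0,0,0,0,10,0,0,0,0,0,0,1.5,0,0,0,0,0,0,0,0,0,0,0,0,0,0,0,0,0,255,0,0,0,0,0,0,255,0,0,0,0,0,0,255,0,0,0,0,0,0,255,0,0,0,0,0,0,255,0,0,0,0,0,0,255], force=60)

```text
time_s: 8.8
eef_pos: [0.4706, 0.2478, 0.0953]
ee_rot: [[-0.143, 0.99, 0.005], [0.99, 0.143, 0.003], [0.002, 0.005, -1.0]]
ft_force: [-3.2, -1.0, 8.4]
grip_width: 0.376
```

```bash
python3 -c "
from h import *
im,st=snap('wrist','w6');print(st['eef_pos'],st['ee_rot'],st['ft_force'],st['grip_width'])
"
```

```text
[0.47061168 0.24782495 0.09529334] [[-0.14298381  0.98971413  0.00464525]
 [ 0.98972203  0.14297025  0.00313236]
 [ 0.00243601  0.00504538 -0.9999843 ]] [-3.20937701 -0.99441314  8.39612428] 0.37570938753513355
```

View pics/w6.png

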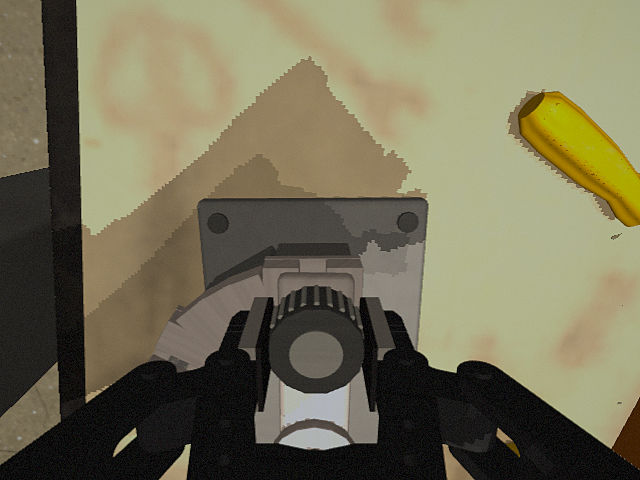

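Call:
move_arm(motion=[0,0,-4,0,0,0,255,0,0,-4,0,0,0,255,0,0,-4,0,0,0,255,0,0,-4,0,0,0,255,0,0,0,0,0,0,255,0,0,0,0,0,0,255])

```text
time_s: 9.45
eef_pos: [0.471, 0.2478, 0.1104]
ee_rot: [[-0.142, 0.99, 0.005], [0.99, 0.142, 0.004], [0.003, 0.005, -1.0]]
ft_force: [-2.3, 1.8, -9.0]
grip_width: 0.37
```

```bash
python3 -c "
from h import *
im,st=snap('wrist','w7');print(st['eef_pos'],st['ee_rot'],st['ft_force'],st['grip_width'])
"
```

```text
[0.47095406 0.24777928 0.11038887] [[-0.14223207  0.98982232  0.00467122]
 [ 0.98982864  0.14221527  0.00375187]
 [ 0.00304937  0.00515734 -0.99998205]] [-2.30083403  1.82013192 -9.04837072] 0.37000855944194155
```

View pics/w7.png

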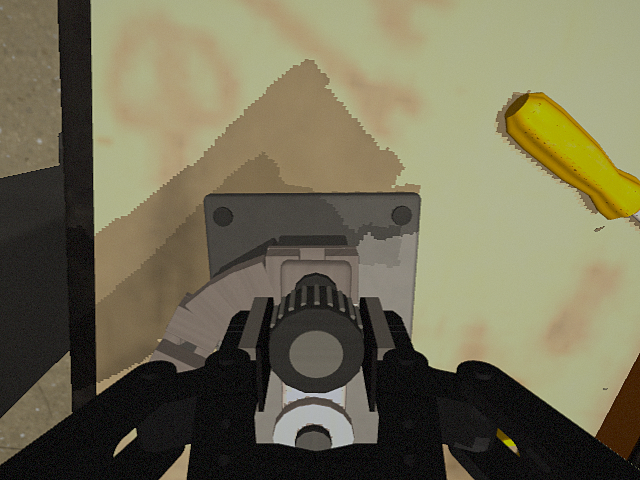

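Call:
move_arm(motion=[-0.4,-7.8,0,0,0,-0.105,255,-0.4,-7.8,0,0,0,-0.105,255,-0.4,-7.8,0,0,0,-0.105,255,-0.4,-7.8,0,0,0,-0.105,255,-0.4,-7.8,0,0,0,-0.105,255,0,0,0,0,0,0,255])

```text
time_s: 10.1
eef_pos: [0.4339, 0.2325, 0.1099]
ee_rot: [[-0.622, 0.783, 0.003], [0.783, 0.622, 0.004], [0.001, 0.005, -1.0]]
ft_force: [-5.4, 2.1, -8.8]
grip_width: 0.368
```

```bash
cat > chk.py <<'E'
import sys
from h import *
im,st=snap('wrist',sys.argv[1]);print(st['time_s'],st['eef_pos'],st['ft_force'],st['grip_width'],st['joints'])
p=np.array(st['eef_pos'])-sw(0,.06); a=np.degrees(np.arctan2(p[1],p[0]))-90
print('radius',np.hypot(*p[:2]),'angle rad',np.radians(a)-YAW, 'toolyaw',np.degrees(np.arctan2(st['ee_rot'][1][0],st['ee_rot'][0][0])))
E
python3 chk.py w8
```

```text
10.1 [0.43386022 0.23252977 0.10994263] [-5.40714148  2.05751408 -8.75779028] 0.3682492659362779 [-12.87947712  36.40146725 -27.31233915 117.88959049  30.43370853
  32.31577275 -23.32861284]
radius 0.07619612038926303 angle rad 0.4934625633791908 toolyaw 128.45114591482152
```

View pics/w8.png

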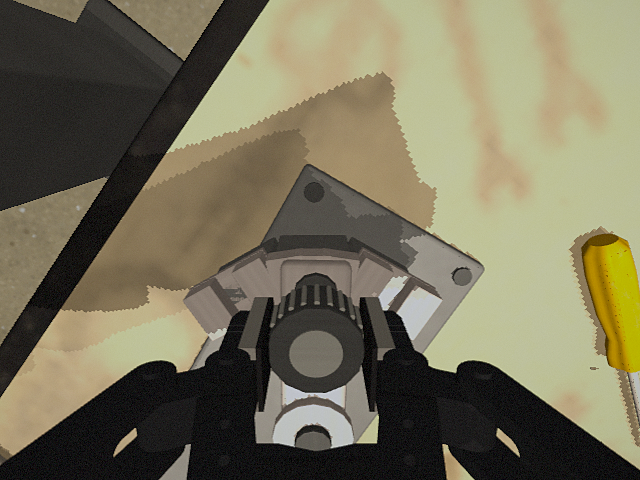

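Call:
move_arm(motion=[-0.4,-7.8,0,0,0,-0.105,255,-0.4,-7.8,0,0,0,-0.105,255,-0.4,-7.8,0,0,0,-0.105,255,-0.4,-7.8,0,0,0,-0.105,255,-0.4,-7.8,0,0,0,-0.105,255,0,0,0,0,0,0,255,0,0,0,0,0,0,255])

```text
time_s: 10.85
eef_pos: [0.4095, 0.2009, 0.1093]
ee_rot: [[-0.93, 0.369, 0.0], [0.369, 0.93, 0.002], [0.001, 0.002, -1.0]]
ft_force: [-9.0, 1.9, -9.3]
grip_width: 0.377
```

```bash
python3 chk.py w9
```

```text
10.85 [0.40952857 0.20086012 0.10931936] [-8.99083513  1.91445819 -9.32764659] 0.37675608851452663 [ -5.58724584  36.18228908 -35.05387644 122.96280271  39.23318038
  32.23855182  -1.35217633]
radius 0.07575000012441595 angle rad 1.0253584583359328 toolyaw 158.3586918677497
```

View pics/w9.png

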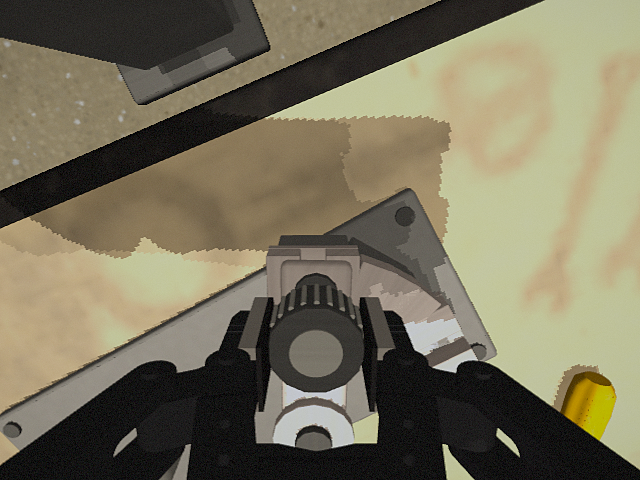

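Call:
move_arm(motion=[0,0,5,0,0,0,255,0,0,5,0,0,0,255,0,0,5,0,0,0,255,0,0,0,0,0,0,255,0,0,0,0,0,0,255])

```text
time_s: 11.4
eef_pos: [0.4095, 0.2008, 0.0953]
ee_rot: [[-0.93, 0.368, 0.001], [0.368, 0.93, 0.001], [-0.001, 0.001, -1.0]]
ft_force: [-11.5, 0.1, 5.5]
grip_width: 0.374
```

```bash
python3 chk.py w10
```

```text
11.4 [0.40952775 0.20081517 0.09528969] [-11.50697108   0.12136014   5.51860106] 0.3743242834270004 [ -7.01497932  37.41517534 -33.17005271 123.54524066  41.21834584
  30.29840266  -3.12917934]
radius 0.07573326191382661 angle rad 1.0259093579395153 toolyaw 158.39206586317326
```

View pics/w10.png

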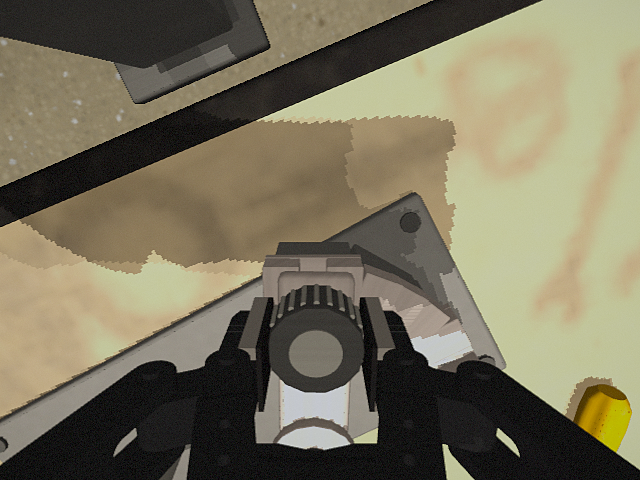

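Call:
move_arm(motion=[0,0,0,0,0,0,0,0,0,0,0,0,0,0,0,0,0,0,0,0,0,0,0,0,0,0,0,0,0,0,-15,0,0,0,0,0,0,-30,0,0,0,0,0,0,-40,0,0,0,0,0,0,-40,0,0,0,0,0,0,0,0,0,0,0])

```text
time_s: 12.35
eef_pos: [0.415, 0.2034, 0.2246]
ee_rot: [[-0.929, 0.369, 0.014], [0.37, 0.929, 0.008], [-0.01, 0.013, -1.0]]
ft_force: [0.4, 0.4, -0.7]
grip_width: 1.0
```

```bash
python3 chk.py w11; python3 -c "
from h import *
plan([.46,-.12,.30],98.34,10,0)"
```

```text
12.35 [0.41503261 0.20338046 0.22455146] [ 0.40467526  0.38383179 -0.68209669] 1.0003881990980872 [  3.38286108  26.49654567 -46.15583916 116.20161136  26.37473298
  46.91625053  10.32499556]
radius 0.07180056859807285 angle rad 0.9631390715616948 toolyaw 158.31210696009643
step 33.442211905054926 5.99509120935579
-16.2,-28.1,-7.9,0.001,0,0.105,0,-19.1,-26.3,-7.9,0.001,0,0.105,0,-21.7,-24.2,-7.8,0.001,0,0.105,0,-24.1,-21.8,-7.8,0.001,0,0.105,0,-26.3,-19.2,-7.8,0.001,0,0.105,0,-28.1,-16.3,-7.8,0.001,0,0.105,0,-29.7,-13.3,-7.8,0.001,0,0.105,0,-30.9,-10.1,-7.8,0.001,0,0.105,0,-31.8,-6.9,-7.8,0.001,0,0.105,0,-32.3,-3.5,-7.8,0.001,0,0.105,0
```

View pics/w11.png

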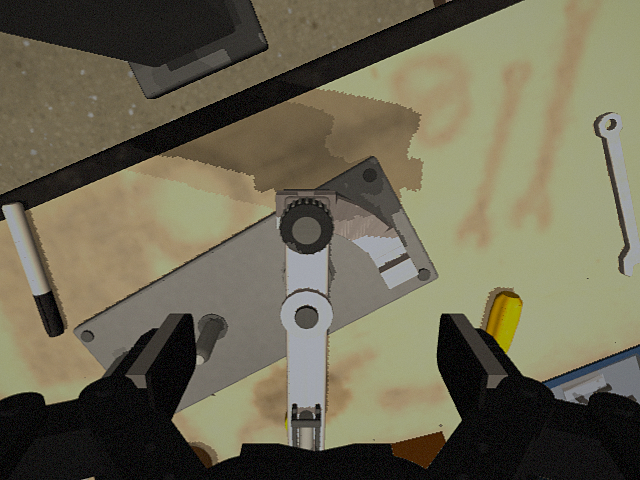

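```bash
python3 -c "
from h import *
plan([.48,-.29,.32],90,13,0)"
```

```text
step 38.918200646316095 5.253101318958179
-18.8,-33.2,-7.7,0.001,0,0.092,0,-21.7,-31.4,-7.6,0.001,0,0.092,0,-24.5,-29.2,-7.6,0.001,0,0.092,0,-27.1,-26.9,-7.6,0.001,0,0.092,0,-29.4,-24.3,-7.6,0.001,0,0.092,0,-31.5,-21.5,-7.5,0.001,0,0.092,0,-33.4,-18.5,-7.5,0.001,0,0.092,0,-34.9,-15.4,-7.5,0.001,0,0.092,0,-36.2,-12.2,-7.5,0.001,0,0.092,0,-37.2,-8.8,-7.5,0.001,0,0.092,0,-37.8,-5.4,-7.5,0.001,0,0.092,0,-38.1,-1.9,-7.5,0.001,0,0.092,0,-38.2,1.6,-7.5,0.001,0,0.092,0
```

Call:
move_arm(motion=[-19,-33,-7.5,0.001,0,0.092,0,-21.5,-31.5,-7.5,0.001,0,0.092,0,-24.5,-29,-7.5,0.001,0,0.092,0,-27,-27,-7.5,0.001,0,0.092,0,-29.5,-24.5,-7.5,0.001,0,0.092,0,-31.5,-21.5,-7.5,0.001,0,0.092,0,-33.5,-18.5,-7.5,0.001,0,0.092,0,-35,-15.5,-7.5,0.001,0,0.092,0,-36,-12,-7.5,0.001,0,0.092,0,-37,-9,-7.5,0.001,0,0.092,0,-38,-5.5,-7.5,0.001,0,0.092,0,-38,-2,-7.5,0.001,0,0.092,0,-38,1.5,-7.5,0.001,0,0.092,0,0,0,0,0,0,0,0,0,0,0,0,0,0,0])

```text
time_s: 13.9
eef_pos: [0.477, -0.2907, 0.3164]
ee_rot: [[0.004, 1.0, -0.007], [1.0, -0.004, -0.002], [-0.002, -0.007, -1.0]]
ft_force: [0.2, 0.2, 0.9]
grip_width: 1.0
```

```bash
python3 chk.py w12;python3 - <<'E'
from h import *
st=ctrl.state()
for d in ctrl.search_frame('wrist','ring_68'):
    b=d['bbox'];c=((b[0]+b[2])/2,(b[1]+b[3])/2);P=px2w('wrist',[c,(b[0],c[1]),(b[2],c[1])],.0065,st); print(np.round(b),round(d['p'],2),P[0],'dia',np.linalg.norm(P[2]-P[1]))
E
```

```text
13.9 [ 0.47701463 -0.29073362  0.31641144] [0.18970289 0.23039855 0.93028442] 0.9998431950294326 [ 45.99376096  25.31062599 -26.4279601   94.37922499  12.54248276
  63.55150513  15.82546703]
radius 0.4621052894898325 angle rad -3.2920399118791366 toolyaw 89.7483622005877
[387. 200. 429. 244.] 0.84 [ 0.57641187 -0.3347135   0.0065    ] dia 0.04693848976449666
[392.   9. 464.  84.] 0.81 [ 0.58504523 -0.15495967  0.0065    ] dia 0.0715101186164093
[185.  56. 222.  98.] 0.76 [ 0.35902754 -0.18281368  0.0065    ] dia 0.03769207073724774
[252. 176. 306. 230.] 0.73 [ 0.43175758 -0.31313512  0.0065    ] dia 0.05973755601027083
[262.  42. 301.  84.] 0.65 [ 0.43890788 -0.16946976  0.0065    ] dia 0.03914893637498297
```

View pics/w12.png

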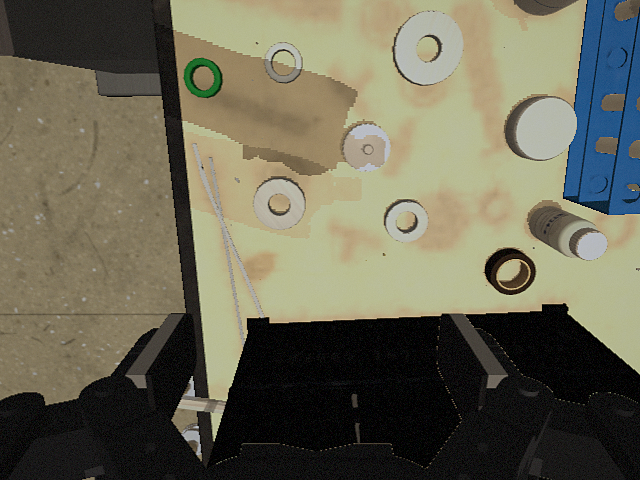

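```bash
python3 - <<'E'
from h import *
print("white bottle base",px2w("top",[(341,207)],0), px2w("scene",[(411,271)],0),px2w("top",[(343,158)],.17))
print("gear knob",px2w("top",[(411,245)],.02))
st=ctrl.state()
# refine rings by contour at top-face z=.013 with bright threshold
im=cv2.imread('pics/w12.png')
for n,(x0,y0,x1,y1) in dict(r68=(387,4,470,90),r48=(382,195,434,249),r58=(247,171,311,235),r38=(257,37,306,89)).items():
    g=cv2.cvtColor(im[y0:y1,x0:x1],cv2.COLOR_BGR2HSV); m=((g[...,1]<45)&(g[...,2]>120)).astype(np.uint8)
    m=cv2.morphologyEx(m,cv2.MORPH_OPEN,np.ones((3,3)))
    c=max(cv2.findContours(m,cv2.RETR_EXTERNAL,cv2.CHAIN_APPROX_NONE)[0],key=cv2.contourArea)
    e=cv2.fitEllipse(cv2.convexHull(c)); c0=np.array(e[0])+[x0,y0]; print(n,c0,e[1],px2w('wrist',[c0],.010,st))
plan([.584,-.155,.12],120,7,0)
E
```

```text
white bottle base [[ 0.66362758 -0.09247478  0.        ]] [[ 6.74074085e-01 -1.15092763e-01  5.55111512e-17]] [[ 0.67519803 -0.09149979  0.17      ]]
gear knob [[ 0.52283061 -0.25237531  0.02      ]]
r68 [428.61248779  47.09898376] (67.03556823730469, 75.4255599975586) [[ 0.58476605 -0.15511385  0.01      ]]
r48 [406.33789253 221.50476837] (39.75230026245117, 43.017601013183594) [[ 0.57427251 -0.33305228  0.01      ]]
r58 [278.68106651 203.85525131] (49.945987701416016, 51.9178466796875) [[ 0.43247164 -0.31308558  0.01      ]]
r38 [282.88346291  61.59453201] (36.405399322509766, 39.50334930419922) [[ 0.44070247 -0.1680952   0.01      ]]
step 37.256831172531925 4.29356713343829
19.2,15.4,28,-0.001,-0,-0.075,0,18,16.8,28,-0.001,-0,-0.075,0,16.7,18,28,-0.001,-0,-0.075,0,15.3,19.2,28,-0.001,-0,-0.075,0,13.8,20.3,28.1,-0.001,-0,-0.075,0,12.2,21.2,28.1,-0.001,-0,-0.075,0,10.6,22,28.1,-0.001,-0,-0.075,0
```

```bash
python3 - <<'E'
from h import *
plan([.584,-.155,.13],170,11,0)
E
```

```text
step 23.030360876839524 7.27758362370256
12.2,9.8,16.9,-0.001,-0,-0.127,0,10.9,11.2,16.9,-0.001,-0,-0.127,0,9.4,12.5,16.9,-0.001,-0,-0.127,0,7.7,13.6,16.9,-0.001,-0,-0.127,0,5.9,14.5,16.9,-0.001,-0,-0.127,0,4,15.1,16.9,-0.001,-0,-0.127,0,2.1,15.5,16.9,-0.001,-0,-0.127,0,0.1,15.6,16.9,-0.001,-0,-0.127,0,-1.8,15.5,17,-0.001,-0,-0.127,0,-3.8,15.1,17,-0.001,-0,-0.127,0,-5.6,14.5,17,-0.001,-0,-0.127,0
```

Call:
move_arm(motion=[12,10,17,-0.001,0,-0.127,0,11,11,17,-0.001,0,-0.127,0,9.5,12.5,17,-0.001,0,-0.127,0,7.5,13.5,17,-0.001,0,-0.127,0,6,14.5,17,-0.001,0,-0.127,0,4,15,17,-0.001,0,-0.127,0,2,15.5,17,-0.001,0,-0.127,0,0,15.5,17,-0.001,0,-0.127,0,-2,15.5,17,-0.001,0,-0.127,0,-4,15,17,-0.001,0,-0.127,0,-5.5,14.5,17,-0.001,0,-0.127,0,0,0,0,0,0,0,0,0,0,0,0,0,0,0])

```text
time_s: 15.3
eef_pos: [0.5848, -0.1563, 0.1307]
ee_rot: [[-0.984, 0.177, 0.002], [0.177, 0.984, 0.004], [-0.001, 0.004, -1.0]]
ft_force: [-0.3, -0.1, -0.3]
grip_width: 0.997
```

```bash
cat > rings.py <<'E'
import sys
from h import *
im,st=snap('wrist',sys.argv[1]);print(st['time_s'],st['eef_pos'],st['ft_force'],st['grip_width'],st['joints'])
for d in ctrl.search_frame('wrist','ring_68'):
    b=d['bbox'];c=((b[0]+b[2])/2,(b[1]+b[3])/2);P=px2w('wrist',[c,(b[0],c[1]),(b[2],c[1])],.0065,st); print(np.round(b),round(d['p'],2),P[0],'dia',np.linalg.norm(P[2]-P[1]))
E
python3 rings.py w13
```

```text
15.3 [ 0.58482894 -0.15626537  0.13067727] [-0.26861126 -0.09891718 -0.32778458] 0.9973964205718829 [ 36.69569654  44.91202325 -40.80619292  99.01718221  36.63073106
  50.1157828   59.64271644]
[261. 179. 362. 281.] 0.92 [ 0.58391977 -0.15859034  0.0065    ] dia 0.06755344007658046
[ 0.  0. 54. 83.] 0.69 [ 0.44238053 -0.3010836   0.0065    ] dia 0.031051008009461048
[210.   0. 278.  32.] 0.6 [ 0.45160706 -0.17399918  0.0065    ] dia 0.03893213851303308
[ 13. 224.  94. 295.] 0.58 [ 0.57377715 -0.33483757  0.0065    ] dia 0.054230333948889965
```

View pics/w13.png

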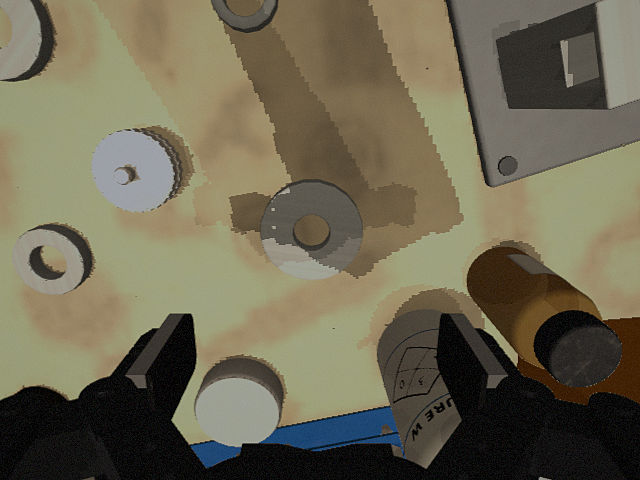

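```bash
python3 - <<'E'
from h import *
st=ctrl.state()
print(px2w('wrist',[(380,345),(425,308),(468,312)],0.02,st),px2w('wrist',[(312,229)],.01,st))
plan([.584,-.158,-.004],170,1,0)
E
```

```text
[[ 0.67162926 -0.12778691  0.02      ]
 [ 0.64882169 -0.09410643  0.02      ]
 [ 0.65705629 -0.06571909  0.02      ]] [[ 0.58339452 -0.15970766  0.01      ]]
step 135.54083188998194 0.35667960062144766
1.6,-0.9,135.5,0.003,0.003,-0.004,0
```

Call:
move_arm(motion=[1,-2.5,30,0.003,0.003,0,0,0,0,30,0,0,0,0,0,0,30,0,0,0,0,0,0,25,0,0,0,0,0,0,14,0,0,0,0,0,0,5,0,0,0,0,0,0,0,0,0,0,0])

```text
time_s: 16.1
eef_pos: [0.5843, -0.1596, -0.0029]
ee_rot: [[-0.984, 0.177, 0.0], [0.177, 0.984, 0.001], [-0.0, 0.001, -1.0]]
ft_force: [0.1, 0.9, -0.3]
grip_width: 1.002
```

```bash
python3 chk.py w14
```

```text
16.1 [ 0.58425927 -0.15956893 -0.00286697] [ 0.06614995  0.85417099 -0.2982614 ] 1.0015383034946743 [ 32.12289807  54.90948063 -32.44844229 101.89249566  46.19991468
  37.39748871  52.22972707]
radius 0.3471803851550031 angle rad -2.9799702931251453 toolyaw 169.82328686926925
```

View pics/w14.png

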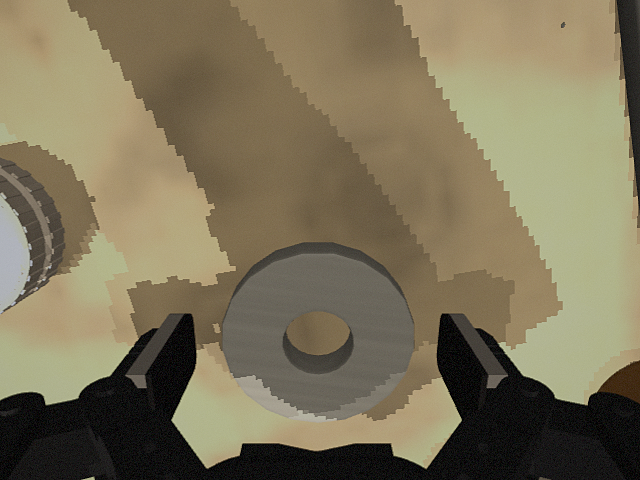

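```bash
python3 - <<'E'
from h import *
st=ctrl.state()
print(w2px('wrist',[[st['eef_pos'][0],st['eef_pos'][1],.013]],st), px2w('wrist',[(318,336)],.013,st))
E
```

```text
[[316.10276151 343.01988407]] [[ 0.58216347 -0.15837659  0.013     ]]
```

Call:
move_arm(motion=[0,0,0,0,0,0,255,0,0,0,0,0,0,255,0,0,0,0,0,0,255,0,0,0,0,0,0,255,0,0,0,0,0,0,255], force=80)

```text
time_s: 16.65
eef_pos: [0.5851, -0.1594, -0.0006]
ee_rot: [[-0.984, 0.176, 0.002], [0.176, 0.984, -0.0], [-0.002, 0.0, -1.0]]
ft_force: [-3.1, 0.9, 12.3]
grip_width: 0.753
```

```bash
python3 chk.py w15
```

```text
16.65 [ 0.58505319 -0.15941021 -0.00059857] [-3.12353369  0.9439379  12.32409562] 0.7531329818813601 [ 32.13636849  54.71531099 -32.56221016 101.89256657  46.18111795
  37.5024963   52.25145145]
radius 0.3472700409328836 angle rad -2.9776529260607654 toolyaw 169.88222760087615
```

View pics/w15.png

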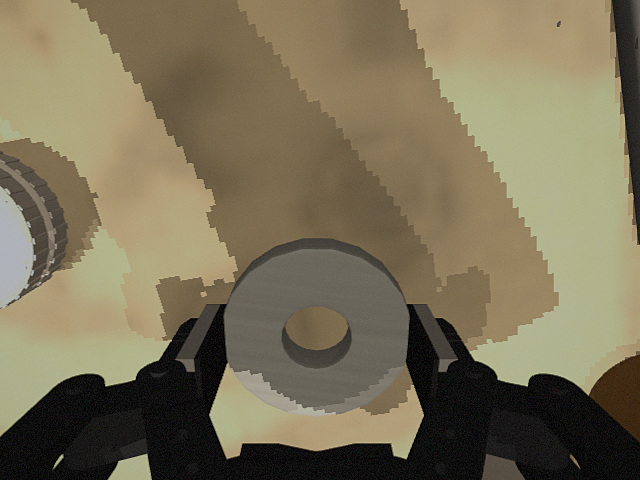

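Call:
move_arm(motion=[0,0,-10,0,0,0,255,0,0,-20,0,0,0,255,0,0,-30,0,0,0,255,0,0,-35,0,0,0,255,0,0,-35,0,0,0,255,0,0,-30,0,0,0,255,0,0,0,0,0,0,255])

```text
time_s: 17.4
eef_pos: [0.5871, -0.1593, 0.1619]
ee_rot: [[-0.984, 0.176, 0.008], [0.176, 0.984, -0.0], [-0.008, 0.001, -1.0]]
ft_force: [0.7, 0.0, 0.1]
grip_width: 0.754
```

```bash
python3 chk.py w16;  python3 - <<'E'
from h import *
print(sw(0,-.045))
plan([*sw(0,-.045)[:2],.165],98.34,11,255)
E
```

```text
17.4 [ 0.58712017 -0.1593388   0.16193847] [0.67011275 0.00672597 0.12894444] 0.7537179130191832 [ 37.72876432  42.80959721 -42.3560996   97.56306408  34.9250942
  53.07968512  61.30135   ]
radius 0.3478371667678472 angle rad -2.9719302137599897 toolyaw 169.85409353328672
[0.49452442 0.06747549 0.        ]
step 22.246184685534963 6.500971274931794
11.8,18.9,-0.5,0,0,0.113,255,13.8,17.4,-0.5,0,0,0.113,255,15.7,15.7,-0.5,0,0,0.113,255,17.4,13.8,-0.5,0,0,0.113,255,18.9,11.8,-0.5,0,0,0.113,255,20.1,9.6,-0.5,0,0,0.113,255,21,7.2,-0.5,0,0,0.113,255,21.7,4.8,-0.5,0,0,0.113,255,22.1,2.3,-0.5,0,0,0.113,255,22.2,-0.2,-0.5,0,0,0.113,255,22.1,-2.7,-0.5,0,0,0.113,255
```

View pics/w16.png

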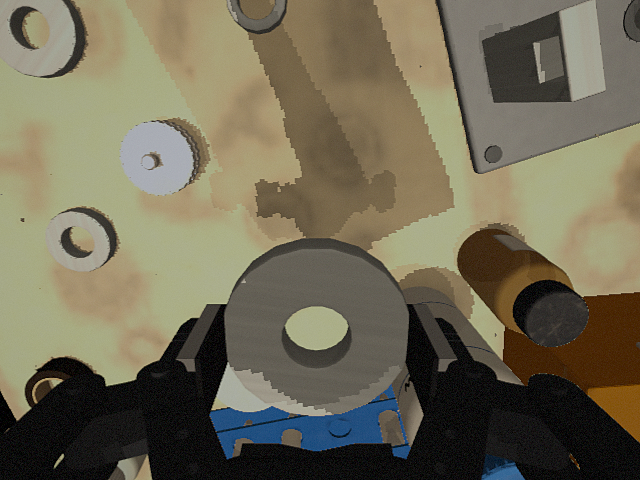

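Call:
move_arm(motion=[12,19,-0.5,0,0,0.113,255,14,17.5,-0.5,0,0,0.113,255,15.5,15.5,-0.5,0,0,0.113,255,17.5,14,-0.5,0,0,0.113,255,19,12,-0.5,0,0,0.113,255,20,9.5,-0.5,0,0,0.113,255,21,7,-0.5,0,0,0.113,255,21.5,5,-0.5,0,0,0.113,255,22,2.5,-0.5,0,0,0.113,255,22,0,-0.5,0,0,0.113,255,19,-2.5,-0.5,0,0,0.113,255,0,0,0,0,0,0,255,0,0,0,0,0,0,255])

```text
time_s: 18.75
eef_pos: [0.4935, 0.0641, 0.162]
ee_rot: [[-0.153, 0.988, -0.001], [0.988, 0.153, 0.0], [0.0, -0.001, -1.0]]
ft_force: [0.5, -0.4, -1.3]
grip_width: 0.743
```

```bash
python3 chk.py w17;  python3 - <<'E'
from h import *
st=ctrl.state(); p=np.array(st['eef_pos'])
print(w2px('wrist',[p+[0,0,.0136],sw(0,-.045,.066),sw(0,-.045,.012)],st))
c=sw(0,-.045)[:2]-np.array(st['ee_rot'])[:2,0]*.003
plan([*c,.09],98.34,1,255)
E
```

```text
18.75 [0.49346927 0.06406492 0.16202626] [ 0.46551242 -0.43601075 -1.32030032] 0.7427065011688649 [  4.82954531  30.84502584 -22.34477765 114.54770042  18.39129106
  38.05667466 -20.47168593]
radius 0.10823248581383173 angle rad -3.155807873622209 toolyaw 98.8213292488666
[[319.68859077 338.20404046]
 [320.8261169  236.01458754]
 [320.16973506 214.16195323]]
step 72.02280075139088 0.3831880727383268
0.9,1.4,72,-0.001,-0,0.007,255
```

View pics/w17.png

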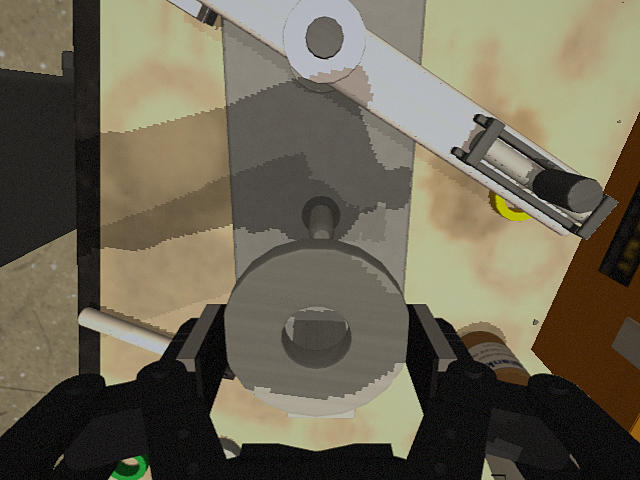

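Call:
move_arm(motion=[1,1.5,20,0,0,0.007,255,0,0,25,0,0,0,255,0,0,25,0,0,0,255,0,0,15,0,0,0,255,0,0,0,0,0,0,255,0,0,0,0,0,0,255])

```text
time_s: 19.4
eef_pos: [0.4954, 0.0648, 0.0774]
ee_rot: [[-0.143, 0.99, -0.001], [0.99, 0.143, 0.001], [0.001, -0.001, -1.0]]
ft_force: [0.8, -0.6, -0.1]
grip_width: 0.748
```

```bash
python3 chk.py w18;  python3 - <<'E'
from h import *
st=ctrl.state(); p=np.array(st['eef_pos'])
print(st['eef_pos'],st['ee_rot'])
print(w2px('wrist',[p+[0,0,.0136],sw(0,-.045,.066),sw(0,-.045,.012)],st))
E
```

```text
19.4 [0.4954241  0.06479512 0.07735944] [ 0.83242545 -0.62322499 -0.13140063] 0.7479219932949235 [  0.68874181  38.81664658 -16.80550586 117.7757396   23.71978537
  26.62595394 -25.79854115]
radius 0.10778365854337421 angle rad -3.136939307133738 toolyaw 98.20458813896545
[0.49584507 0.06512873 0.07790127] [[-1.42822813e-01  9.89748113e-01  5.63004774e-04]
 [ 9.89747718e-01  1.42822107e-01  1.14073551e-03]
 [ 1.04863129e-03  7.20155745e-04 -9.99999191e-01]]
[[319.77209682 338.14500954]
 [316.88899605 299.74962488]
 [316.73018245 255.21827804]]
```

View pics/w18.png

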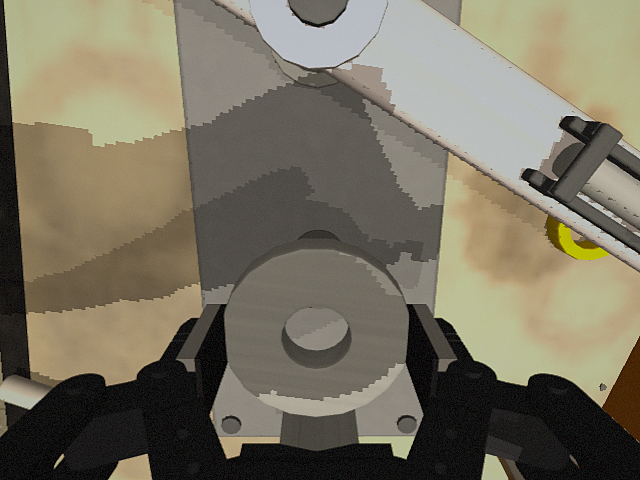

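```bash
python3 - <<'E'
from h import *
st=ctrl.state(); p=np.array(st['eef_pos']);x=np.array(st['ee_rot'])[:,0]
print(w2px('wrist',[p+[0,0,.0136]+.003*x,p+.003*x, [*(p+.003*x)[:2],.066],sw(0,-.045,.066)],st), sw(0,-.045)-(p+.003*x))
print(px2w('wrist',[(317,307),(317,332)],p[2]+.0136,st)-p)
E
```

```text
[[319.79568557 330.53546061]
 [319.50081298 312.31249753]
 [319.27982688 298.6552625 ]
 [316.88899605 299.74962488]] [-0.00089218 -0.00062248 -0.07790441]
[[-0.00269035  0.01178049  0.0136    ]
 [-0.00130919  0.00225998  0.0136    ]]
```

Call:
move_arm(motion=[0,-0.5,8,0,0,0,255,0,0,10,0,0,0,255,0,0,10,0,0,0,255,0,0,10,0,0,0,255,0,0,0,0,0,0,255])

```text
time_s: 19.95
eef_pos: [0.4936, 0.0655, 0.0379]
ee_rot: [[-0.144, 0.99, -0.003], [0.99, 0.144, 0.0], [0.001, -0.003, -1.0]]
ft_force: [-0.4, -0.6, -0.8]
grip_width: 0.753
```

```bash
python3 chk.py w19
```

```text
19.95 [0.49355892 0.06554225 0.03790617] [-0.38902415 -0.5904149  -0.80252766] 0.7531414947547515 [ -1.6265058   42.7714323  -13.63176684 118.84200961  25.91409149
  21.35032417 -27.82127341]
radius 0.10677997548120843 angle rad -3.153164342799642 toolyaw 98.27464015144713
```

View pics/w19.png

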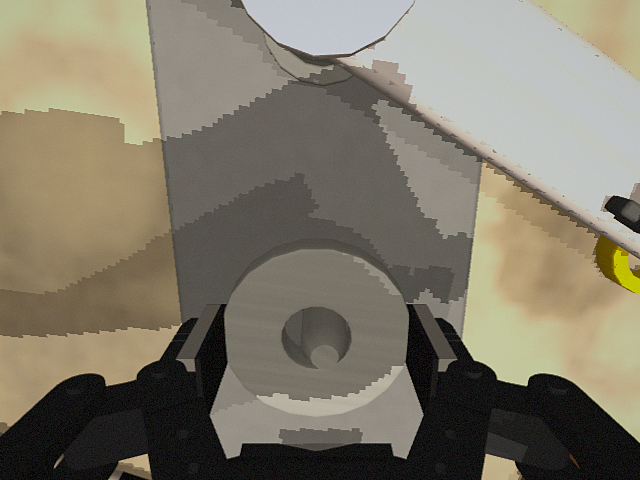

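Call:
move_arm(motion=[0,2,8,0,0,0,255,0,0,8,0,0,0,255,0,0,6,0,0,0,255,0,0,0,0,0,0,255])

```text
time_s: 20.4
eef_pos: [0.496, 0.0659, 0.0165]
ee_rot: [[-0.144, 0.99, -0.002], [0.99, 0.144, 0.001], [0.001, -0.002, -1.0]]
ft_force: [0.0, -0.6, -0.5]
grip_width: 0.75
```

```bash
python3 chk.py w20
```

```text
20.4 [0.49598948 0.06586232 0.01652891] [ 0.01092218 -0.58537239 -0.47112864] 0.7503307104626937 [ -2.75403784  45.09874618 -11.95621308 118.83174767  27.01569458
  18.72107733 -28.78858741]
radius 0.106815453244424 angle rad -3.130211220585399 toolyaw 98.25741819307282
```

Call:
move_arm(motion=[0,0,3,0,0,0,255,0,0,0,0,0,0,255,0,0,0,0,0,0,0,0,0,0,0,0,0,0,0,0,0,0,0,0,0,0,0,0,0,0,0,0,0,0,-20,0,0,0,0,0,0,-40,0,0,0,0,0,0,-45,0,0,0,0,0,0,-45,0,0,0,0,0,0,0,0,0,0,0])

```text
time_s: 21.55
eef_pos: [0.5003, 0.0668, 0.1698]
ee_rot: [[-0.143, 0.99, 0.01], [0.99, 0.143, 0.003], [0.001, 0.011, -1.0]]
ft_force: [-0.3, 0.7, -0.6]
grip_width: 1.002
```

```bash
python3 chk.py w21; python3 - <<'E'
from h import *
plan([.46,-.25,.25],90,12,0)
E
```

```text
21.55 [0.50032136 0.06682475 0.16981583] [-0.29903017  0.73226615 -0.63569337] 1.0017008637922207 [  5.38518659  30.46406503 -23.36576914 113.68013983  18.69740091
  38.82679106 -21.44870971]
radius 0.10663367515447947 angle rad -3.0886640742573213 toolyaw 98.23389971894966
step 27.41660162511654 0.6853921293030508
-25.6,-6.9,-7,0.001,-0,0.012,0,-25.7,-6.6,-6.9,0.001,-0,0.012,0,-25.8,-6.3,-6.9,0.001,-0,0.012,0,-25.8,-6,-6.9,0.001,-0,0.012,0,-25.9,-5.7,-6.9,0.001,-0,0.012,0,-26,-5.4,-6.9,0.001,-0,0.012,0,-26,-5.1,-6.9,0.001,-0,0.012,0,-26.1,-4.8,-6.9,0.001,-0,0.012,0,-26.2,-4.5,-6.9,0.001,-0,0.012,0,-26.2,-4.2,-6.9,0.001,-0,0.012,0,-26.3,-3.8,-6.9,0.001,-0,0.012,0,-26.3,-3.5,-6.9,0.001,-0,0.012,0
```

View pics/w21.png

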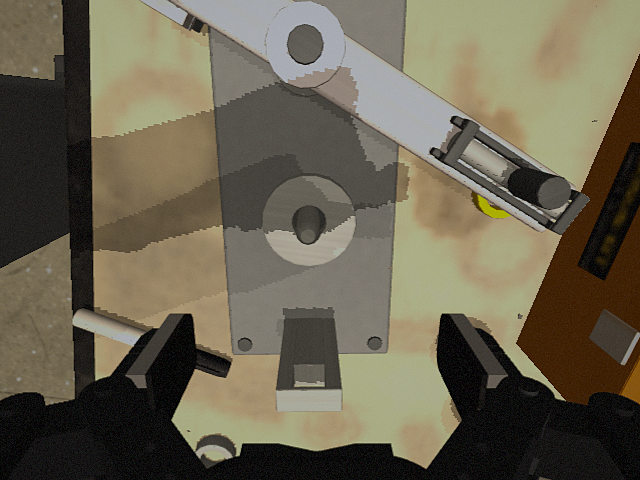

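```bash
python3 - <<'E'
from h import *
plan([.433,-.314,.13],85,12,0)
E
```

```text
step 32.295039057524015 1.101788170063409
-30.6,-10,3,0.001,-0,0.019,0,-30.8,-9.4,3,0.001,-0,0.019,0,-30.9,-8.8,3,0.001,-0,0.019,0,-31.1,-8.2,3,0.001,-0,0.019,0,-31.2,-7.6,3.1,0.001,-0,0.019,0,-31.4,-7,3.1,0.001,-0,0.019,0,-31.5,-6.4,3.1,0.001,-0,0.019,0,-31.6,-5.8,3.1,0.001,-0,0.019,0,-31.7,-5.2,3.1,0.001,-0,0.019,0,-31.8,-4.5,3.1,0.001,-0,0.019,0,-31.9,-3.9,3.1,0.001,-0,0.019,0,-32,-3.3,3.1,0.001,-0,0.019,0
```

Call:
move_arm(motion=[-30.5,-10,0,0.001,0,0.019,0,-31,-9.5,0,0.001,0,0.019,0,-31,-9,0,0.001,0,0.019,0,-31,-8,0,0.001,0,0.019,0,-31,-7.5,0,0.001,0,0.019,0,-31.5,-7,0,0.001,0,0.019,0,-31.5,-6.5,6,0.001,0,0.019,0,-31.5,-6,6,0.001,0,0.019,0,-31.5,-5,6,0.001,0,0.019,0,-32,-4.5,6,0.001,0,0.019,0,-32,-4,6,0.001,0,0.019,0,-32,-3.5,6,0.001,0,0.019,0,0,0,0,0,0,0,0,0,0,0,0,0,0,0])

```text
time_s: 23.0
eef_pos: [0.4295, -0.3143, 0.1273]
ee_rot: [[0.085, 0.996, -0.014], [0.996, -0.085, 0.002], [0.001, -0.015, -1.0]]
ft_force: [0.9, 0.3, 0.7]
grip_width: 0.999
```

```bash
python3 rings.py w22
```

```text
23.0 [ 0.42946392 -0.31426035  0.12725676] [0.8903553  0.29246314 0.69283379] 0.9989221550460796 [ 45.94080527  36.24000031 -19.60714955 110.37838849  19.55454512
  37.4298148    9.09599905]
[281. 187. 370. 276.] 0.96 [ 0.43250676 -0.31530369  0.0065    ] dia 0.05885692909810741
[507. 207. 585. 281.] 0.94 [ 0.57639377 -0.3354231   0.0065    ] dia 0.05081113957109567
[292.   0. 349.  22.] 0.85 [ 0.43954932 -0.18536691  0.0065    ] dia 0.03223499224868094
[146.   0. 216.  61.] 0.6 [ 0.35901636 -0.18838594  0.0065    ] dia 0.040056870585807876
```

View pics/w22.png

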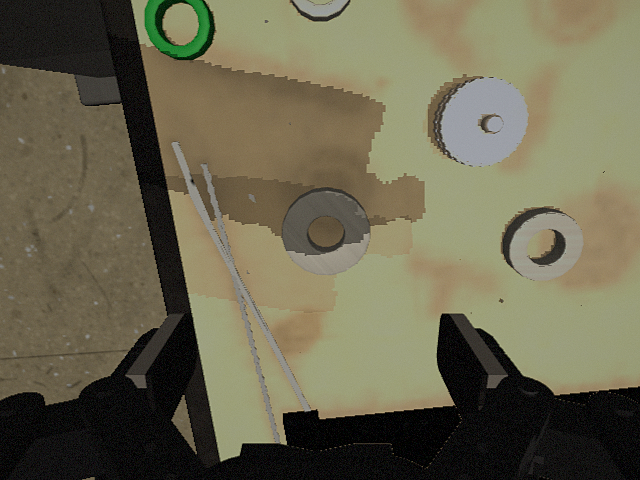

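```bash
python3 - <<'E'
from h import *
st=ctrl.state()
print(px2w('wrist',[(310,412),(600,390)],.0,st))
plan([.4325,-.3155,.1],40,6,0)
E
```

```text
[[ 0.41037118 -0.46163895  0.        ]
 [ 0.63153614 -0.45697447  0.        ]]
step 4.706068707986751 7.548521637574156
-0.4,0.4,4.7,-0.002,0.001,0.132,0,-0.4,0.5,4.7,-0.002,0.001,0.132,0,-0.3,0.5,4.7,-0.002,0.001,0.132,0,-0.3,0.5,4.7,-0.002,0.001,0.132,0,-0.2,0.5,4.7,-0.002,0.001,0.132,0,-0.1,0.5,4.7,-0.002,0.001,0.132,0
```

Call:
move_arm(motion=[-0.4,0.4,4.5,-0.002,0.001,0.132,0,-0.4,0.5,4.5,-0.002,0.001,0.132,0,-0.3,0.5,4.5,-0.002,0.001,0.132,0,-0.3,0.5,4.5,-0.002,0.001,0.132,0,-0.2,0.5,4.5,-0.002,0.001,0.132,0,-0.1,0.5,4.5,-0.002,0.001,0.132,0,0,0,0,0,0,0,0,0,0,0,0,0,0,0])

```text
time_s: 23.9
eef_pos: [0.433, -0.3158, 0.1017]
ee_rot: [[0.765, 0.644, 0.001], [0.644, -0.765, 0.001], [0.001, -0.0, -1.0]]
ft_force: [-0.2, 0.2, -0.4]
grip_width: 1.002
```

```bash
python3 rings.py w23; python3 - <<'E'
from h import *
plan([.4325,-.3155,.003],40,1,0)
E
```

```text
23.9 [ 0.43297699 -0.31582465  0.10168069] [-0.2145933   0.18920829 -0.39972524] 1.002138100561748 [ 37.37263109  37.51786105  -6.36754699 111.70621974   7.37743668
  31.15056965 -23.90213641]
[ 76.  16. 159. 100.] 0.9 [ 0.44181535 -0.16985573  0.0065    ] dia 0.04410024013332873
[268. 194. 368. 287.] 0.89 [ 0.43301831 -0.31565176  0.0065    ] dia 0.05952064129513243
[470.  19. 569. 116.] 0.76 [ 0.57507096 -0.33535203  0.0065    ] dia 0.052129197639007994
[ 25. 159.  97. 230.] 0.64 [ 0.35841506 -0.18407503  0.0065    ] dia 0.041649995235377185
step 98.85288082522662 0.07989689715343722
0.2,-1.1,98.8,0,-0.001,-0,0
```

View pics/w23.png

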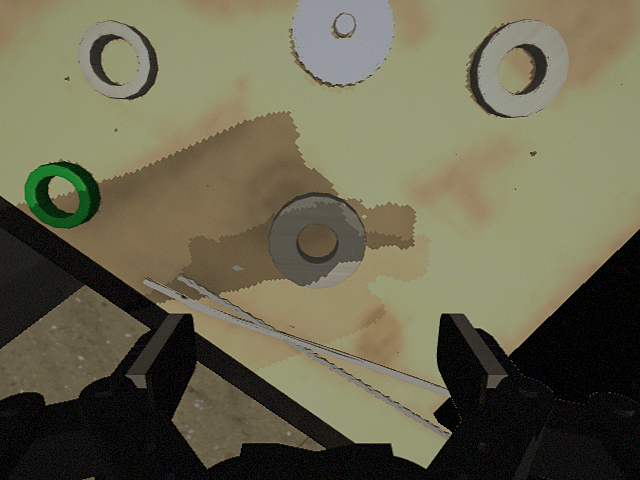

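Call:
move_arm(motion=[1,-0.5,25,0,0,0,0,0,0,30,0,0,0,0,0,0,25,0,0,0,0,0,0,14,0,0,0,0,0,0,4,0,0,0,0,0,0,0,0,0,0,0,0,0,0,0,0,0,255,0,0,0,0,0,0,255,0,0,0,0,0,0,255,0,0,0,0,0,0,255,0,0,0,0,0,0,255,0,0,0,0,0,0,255], force=80)

```text
time_s: 25.2
eef_pos: [0.4337, -0.3165, 0.006]
ee_rot: [[0.768, 0.64, 0.003], [0.64, -0.768, -0.001], [0.001, 0.003, -1.0]]
ft_force: [-1.7, 2.0, 15.3]
grip_width: 0.618
```

```bash
python3 chk.py w24
```

```text
25.2 [ 0.43368831 -0.3165051   0.00602822] [-1.69143496  1.99323188 15.3023392 ] 0.6177748355434008 [ 35.82302907  47.09361365  -4.09142379 113.6343615    8.96538124
  19.39939857 -25.59437159]
radius 0.48999869234355686 angle rad -3.3803145237737087 toolyaw 39.82607354512118
```

View pics/w24.png

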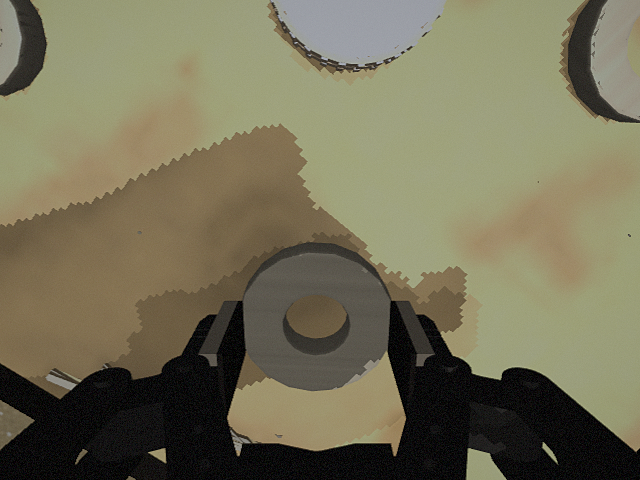

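Call:
move_arm(motion=[0,0,-10,0,0,0,255,0,0,-20,0,0,0,255,0,0,-35,0,0,0,255,0,0,-40,0,0,0,255,0,0,-40,0,0,0,255,0,0,-25,0,0,0,255,0,0,0,0,0,0,255])

```text
time_s: 25.95
eef_pos: [0.4351, -0.3176, 0.178]
ee_rot: [[0.768, 0.64, 0.008], [0.64, -0.768, -0.004], [0.003, 0.009, -1.0]]
ft_force: [1.0, -0.1, -1.3]
grip_width: 0.617
```

```bash
python3 chk.py w25; python3 - <<'E'
from h import *
x=Rdown(98.34)[:,0]
plan([*(sw(0,-.045)-.002*x)[:2],.165],98.34,14,255)
E
```

```text
25.95 [ 0.43507128 -0.31758997  0.17804261] [ 0.99131461 -0.14199122 -1.31092189] 0.6167880598676256 [ 38.43082314  30.7858091   -7.76996128 108.39141651   6.05756973
  40.68890451 -23.0254129 ]
radius 0.49095233551190776 angle rad -3.377304134119923 toolyaw 39.79466587177827
step 27.665263720467205 4.181773326510562
20.8,-18.2,0.7,0,0,-0.073,255,22.1,-16.6,0.7,0,0,-0.073,255,23.2,-15,0.7,0,0,-0.073,255,24.3,-13.2,0.8,0,0,-0.073,255,25.2,-11.4,0.8,0,0,-0.073,255,25.9,-9.6,0.8,0,0,-0.073,255,26.6,-7.6,0.8,0,0,-0.073,255,27.1,-5.7,0.8,0,0,-0.073,255,27.4,-3.7,0.8,0,0,-0.073,255,27.6,-1.7,0.8,0,0,-0.073,255,27.7,0.3,0.8,0,0,-0.073,255,27.6,2.3,0.8,0,0,-0.073,255,27.3,4.3,0.8,0,0,-0.073,255,26.9,6.3,0.8,0,0,-0.073,255
```

View pics/w25.png

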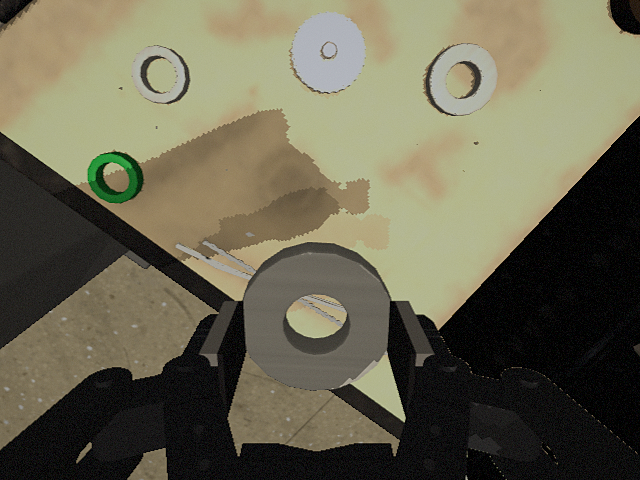

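Call:
move_arm(motion=[21,-18,0.7,0,0,-0.073,255,22,-16.5,0.7,0,0,-0.073,255,23,-15,0.7,0,0,-0.073,255,24.5,-13,0.7,0,0,-0.073,255,25,-11.5,0.7,0,0,-0.073,255,26,-9.5,0.7,0,0,-0.073,255,26.5,-7.5,0.7,0,0,-0.073,255,27,-5.5,0.7,0,0,-0.073,255,27.5,-3.5,0.7,0,0,-0.073,255,27.5,-1.5,0.7,0,0,-0.073,255,27.5,0.5,0.7,0,0,-0.073,255,27.5,2.5,0.7,0,0,-0.073,255,27.5,4.5,0.7,0,0,-0.073,255,27,7,0.7,0,0,-0.073,255,0,0,0,0,0,0,255,0,0,0,0,0,0,255])

```text
time_s: 27.6
eef_pos: [0.4948, 0.0658, 0.1629]
ee_rot: [[-0.147, 0.989, -0.002], [0.989, 0.147, 0.0], [0.0, -0.002, -1.0]]
ft_force: [0.2, -1.2, -1.4]
grip_width: 0.618
```

```bash
python3 chk.py w26; python3 - <<'E'
from h import *
plan([.4957,.0660,.09],98.34,1,255)
E
```

```text
27.6 [0.49480253 0.06576208 0.1629291 ] [ 0.15922229 -1.15064872 -1.36587577] 0.617859409543592 [  4.85854126  30.91835007 -22.64996946 114.23977198  18.51956156
  38.4035442  -21.14075739]
radius 0.10673563634456916 angle rad -3.141342050829276 toolyaw 98.42586134785363
step 73.0422625918777 0.10658166194981573
1.2,1.2,73,-0.002,0,-0,255
```

View pics/w26.png

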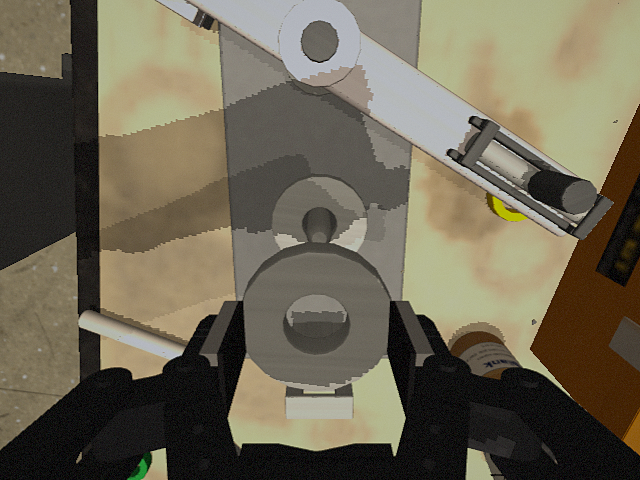

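Call:
move_arm(motion=[1,1,25,-0.002,0,0,255,0,0,25,0,0,0,255,0,0,20,0,0,0,255,0,0,10,0,0,0,255,0,0,10,0,0,0,255,0,0,10,0,0,0,255,0,0,5,0,0,0,255,0,0,0,0,0,0,255])

```text
time_s: 28.45
eef_pos: [0.4967, 0.0666, 0.0586]
ee_rot: [[-0.145, 0.989, 0.002], [0.989, 0.145, 0.001], [0.0, 0.002, -1.0]]
ft_force: [-0.5, -0.5, -0.8]
grip_width: 0.613
```

```bash
python3 chk.py w27
```

```text
28.45 [0.49673534 0.0666479  0.05862041] [-0.54139266 -0.48552983 -0.80897503] 0.6127669962022174 [ -0.43729738  40.72973057 -15.51146074 118.18378402  25.3062216
  24.08752008 -27.28012149]
radius 0.10615954216430143 angle rad -3.1221153588019344 toolyaw 98.3599548610143
```

View pics/w27.png

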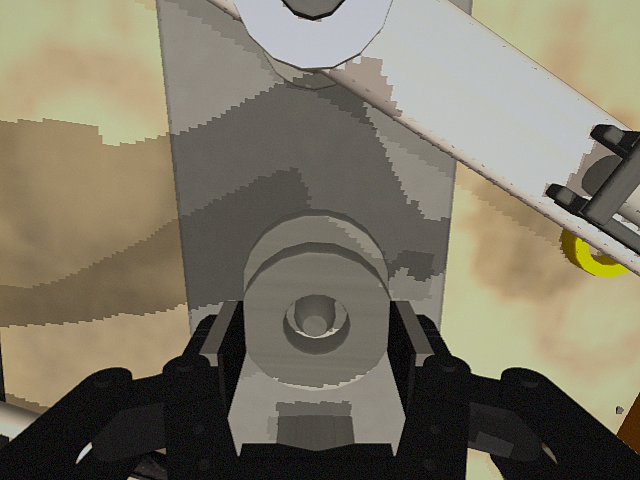

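Call:
move_arm(motion=[0,0,10,0,0,0,255,0,0,9,0,0,0,255,0,0,5,0,0,0,255,0,0,0,0,0,0,255,0,0,0,0,0,0,0,0,0,0,0,0,0,0,0,0,0,0,0,0,0,0,0,0,0,0,0,0,0,0,-20,0,0,0,0,0,0,-40,0,0,0,0,0,0,-40,0,0,0,0,0,0,-35,0,0,0,0,0,0,0,0,0,0,0])

```text
time_s: 29.8
eef_pos: [0.4996, 0.0674, 0.1744]
ee_rot: [[-0.145, 0.989, 0.012], [0.989, 0.145, 0.002], [0.0, 0.012, -1.0]]
ft_force: [0.4, -0.1, -0.2]
grip_width: 1.002
```

```bash
python3 chk.py w28;  python3 - <<'E'
from h import *
plan([.576,-.34,.13],75,13,0)
E
```

```text
29.8 [0.49964933 0.06742    0.1743999 ] [ 0.38468186 -0.1364208  -0.15089922] 1.0017534280668137 [  5.51828414  30.01346492 -23.67006307 113.57826548  18.56384941
  39.32900663 -21.34581533]
radius 0.1059190183553801 angle rad -3.0937764640777337 toolyaw 98.34177094383777
step 32.02539418357306 1.7948484587082936
-31.8,1.4,3.3,0.001,-0,0.031,0,-31.8,2.4,3.3,0.001,-0,0.031,0,-31.7,3.3,3.3,0.001,-0,0.031,0,-31.6,4.3,3.3,0.001,-0,0.031,0,-31.4,5.3,3.3,0.001,-0,0.031,0,-31.2,6.3,3.3,0.001,-0,0.031,0,-31,7.3,3.3,0.001,-0,0.031,0,-30.8,8.3,3.3,0.001,-0,0.031,0,-30.5,9.2,3.3,0.001,-0,0.031,0,-30.2,10.2,3.3,0.001,-0,0.031,0,-29.9,11.1,3.3,0.001,-0,0.031,0,-29.5,12,3.3,0.001,-0,0.031,0,-29.1,13,3.3,0.001,-0,0.031,0
```

View pics/w28.png

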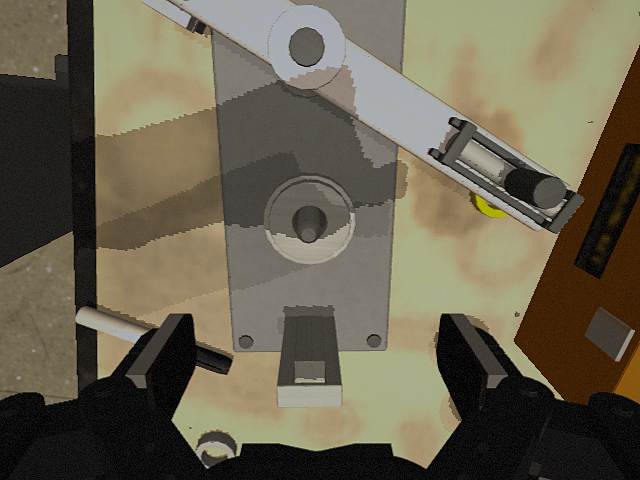

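Call:
move_arm(motion=[-32,1.5,0,0.001,0,0.031,0,-32,2.5,0,0.001,0,0.031,0,-31.5,3.5,0,0.001,0,0.031,0,-31.5,4.5,0,0.001,0,0.031,0,-31.5,5.5,0,0.001,0,0.031,0,-31,6.5,0,0.001,0,0.031,0,-31,7.5,0,0.001,0,0.031,0,-31,8.5,6,0.001,0,0.031,0,-30.5,9,6,0.001,0,0.031,0,-30,10,6,0.001,0,0.031,0,-30,11,8,0.001,0,0.031,0,-29.5,12,8,0.001,0,0.031,0,-29,13,9,0.001,0,0.031,0,0,0,0,0,0,0,0,0,0,0,0,0,0,0])

```text
time_s: 31.35
eef_pos: [0.5745, -0.3399, 0.1244]
ee_rot: [[0.255, 0.967, -0.013], [0.967, -0.255, 0.003], [-0.0, -0.013, -1.0]]
ft_force: [-0.2, 0.6, -0.7]
grip_width: 0.999
```

```bash
python3 rings.py w29
```

```text
31.35 [ 0.57448396 -0.33993865  0.12440477] [-0.24712636  0.58313069 -0.72452037] 0.9992765465482318 [ 37.65729041  45.36520595 -16.91863442  88.15795513  15.99602855
  49.63528066   0.12206379]
[282. 188. 357. 264.] 0.67 [ 0.57443187 -0.33632504  0.0065    ] dia 0.04891912313992214
[ 0.  0. 54. 49.] 0.62 [ 0.44349274 -0.17947089  0.0065    ] dia 0.030978358099412344
```

View pics/w29.png

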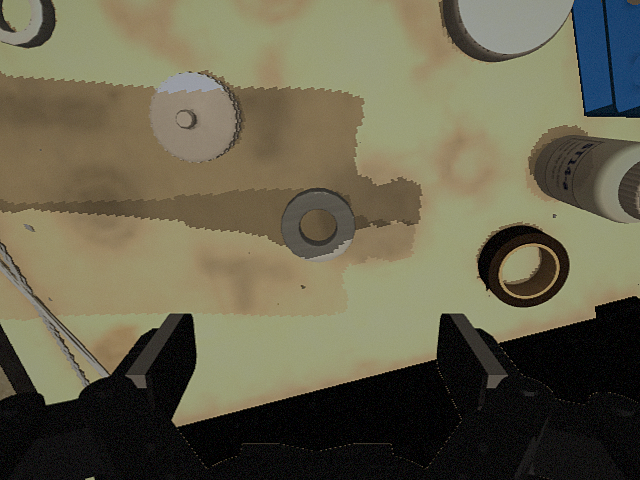

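```bash
python3 - <<'E'
from h import *
x=Rdown(75)[:,0]
plan([.5747+x[0]*.001,-.336+x[1]*.001,.004],75,1,0)
E
```

```text
step 121.7770571303529 0.770715508637545
2.7,0,121.7,-0.012,-0,0.007,0
```

Call:
move_arm(motion=[3,0,25,-0.012,0,0.007,0,0,0,30,0,0,0,0,0,0,30,0,0,0,0,0,0,20,0,0,0,0,0,0,12,0,0,0,0,0,0,4,0,0,0,0,0,0,0,0,0,0,0])

```text
time_s: 32.15
eef_pos: [0.5768, -0.3365, 0.0057]
ee_rot: [[0.26, 0.966, 0.002], [0.966, -0.26, -0.001], [-0.001, 0.002, -1.0]]
ft_force: [0.2, -0.1, 0.5]
grip_width: 1.0
```

```bash
python3 chk.py w30
```

```text
32.15 [ 0.57684568 -0.33653706  0.00572993] [ 0.19913911 -0.09552572  0.4999819 ] 0.9998389152631502 [ 35.79421173  53.98071711 -13.93694796  91.61764576  19.10257332
  36.63107676  -3.091191  ]
radius 0.5171852121692598 angle rad -3.097348847241439 toolyaw 74.92420336013357
```

View pics/w30.png

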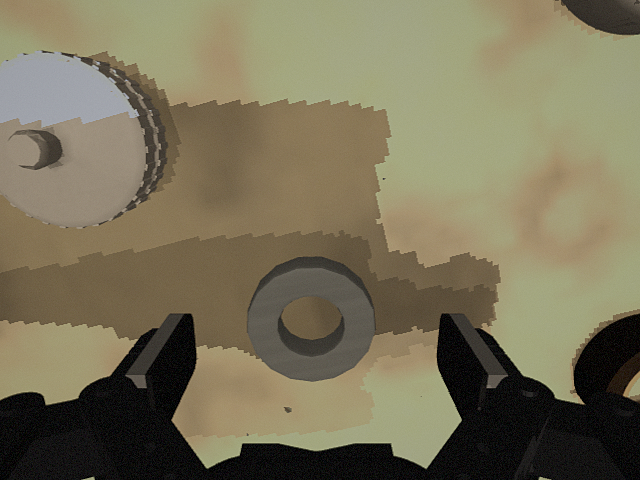

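Call:
move_arm(motion=[0,-2,1,0,0,0,255,0,0,0,0,0,0,255,0,0,0,0,0,0,255,0,0,0,0,0,0,255,0,0,0,0,0,0,255,0,0,0,0,0,0,255,0,0,0,0,0,0,255], force=80)

```text
time_s: 32.9
eef_pos: [0.5749, -0.337, 0.0062]
ee_rot: [[0.261, 0.965, 0.002], [0.965, -0.261, -0.003], [-0.002, 0.003, -1.0]]
ft_force: [-2.5, 1.6, 8.4]
grip_width: 0.507
```

```bash
python3 chk.py w31
```

```text
32.9 [ 0.57494462 -0.33700708  0.00620836] [-2.45879902  1.595686    8.36616971] 0.506575849408422 [ 35.8724439   53.82902731 -13.87433343  91.93929688  19.15144599
  36.3932674   -3.14938065]
radius 0.5172919377352807 angle rad -3.1011292860126014 toolyaw 74.85284540935348
```

Call:
move_arm(motion=[0,0,-10,0,0,0,255,0,0,-20,0,0,0,255,0,0,-35,0,0,0,255,0,0,-40,0,0,0,255,0,0,-40,0,0,0,255,0,0,-25,0,0,0,255,0,0,0,0,0,0,255])

```text
time_s: 33.65
eef_pos: [0.577, -0.3376, 0.1798]
ee_rot: [[0.261, 0.965, 0.01], [0.965, -0.261, -0.006], [-0.003, 0.011, -1.0]]
ft_force: [0.4, -0.5, -0.8]
grip_width: 0.506
```

```bash
python3 chk.py w32; python3 - <<'E'
from h import *
plan([.4960,.066,.17],98.34,13,255)
E
```

```text
33.65 [ 0.57700118 -0.33759312  0.17984245] [ 0.41398309 -0.49812464 -0.84369767] 0.5059007080352652 [ 38.18581819  41.18834588 -18.029873    87.00384734  14.78329724
  53.50569978   0.49408988]
radius 0.5182516452615646 angle rad -3.0974385204512784 toolyaw 74.85740869066198
step 31.601541432460944 1.806181903358986
28.3,-14,0.4,0,0,-0.032,255,28.8,-13.1,0.4,0,0,-0.032,255,29.2,-12.2,0.4,0,0,-0.032,255,29.5,-11.3,0.4,0,0,-0.032,255,29.9,-10.3,0.5,0,0,-0.032,255,30.2,-9.4,0.5,0,0,-0.032,255,30.5,-8.4,0.5,0,0,-0.032,255,30.7,-7.5,0.5,0,0,-0.032,255,30.9,-6.5,0.5,0,0,-0.032,255,31.1,-5.5,0.5,0,0,-0.032,255,31.3,-4.5,0.5,0,0,-0.032,255,31.4,-3.5,0.5,0,0,-0.032,255,31.5,-2.5,0.5,0,0,-0.032,255
```

View pics/w32.png

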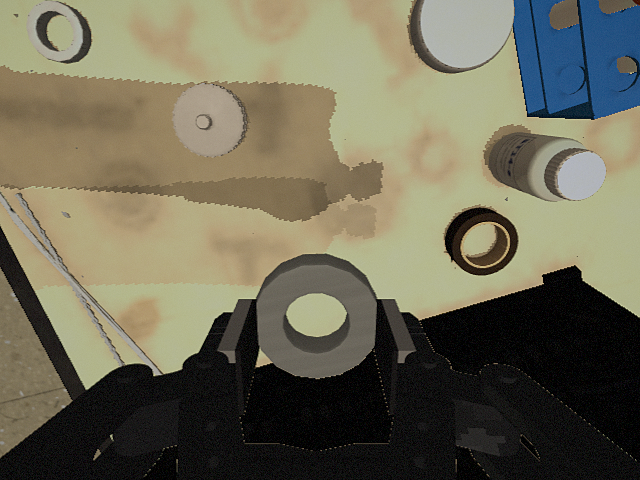

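Call:
move_arm(motion=[28.5,-14,0.4,0,0,-0.032,255,29,-13,0.4,0,0,-0.032,255,29,-12,0.4,0,0,-0.032,255,29.5,-11.5,0.4,0,0,-0.032,255,30,-10.5,0.4,0,0,-0.032,255,30,-9.5,0.4,0,0,-0.032,255,30.5,-8.5,0.4,0,0,-0.032,255,30.5,-7.5,0.4,0,0,-0.032,255,31,-6.5,0.4,0,0,-0.032,255,31,-5.5,0.4,0,0,-0.032,255,31.5,-4.5,0.4,0,0,-0.032,255,31.5,-3.5,0.4,0,0,-0.032,255,31.5,-2,0.4,0,0,-0.032,255,0,0,0,0,0,0,255,0,0,0,0,0,0,255])

```text
time_s: 35.2
eef_pos: [0.4929, 0.0671, 0.1677]
ee_rot: [[-0.153, 0.988, -0.001], [0.988, 0.153, -0.002], [-0.002, -0.001, -1.0]]
ft_force: [0.9, 0.4, -0.8]
grip_width: 0.507
```

```bash
python3 chk.py w33; python3 - <<'E'
from h import *
plan([.4963,.0663,.085],98.34,1,255)
E
```

```text
35.2 [0.49290669 0.06707191 0.16768423] [ 0.91566625  0.39564207 -0.80545507] 0.506525506866285 [  5.2897128   30.47027941 -23.62466769 114.26714737  19.00082744
  39.03382152 -21.55010833]
radius 0.10517785755663957 angle rad -3.157368077611561 toolyaw 98.80475174904352
step 82.80488054142802 0.3711855775733996
0.1,3.1,82.7,-0.001,0.003,0.006,255
```

View pics/w33.png

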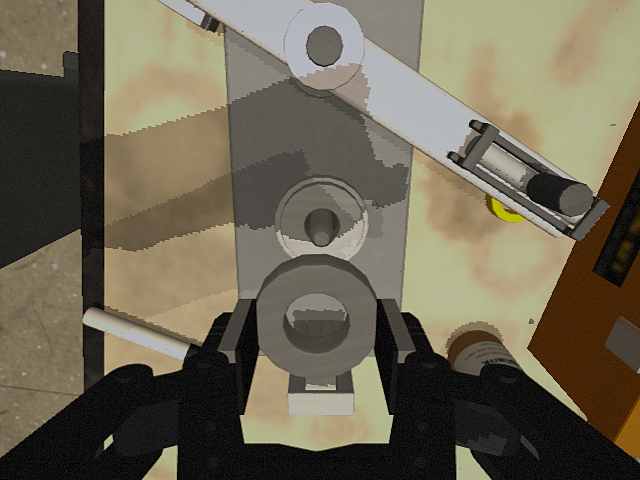

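Ring 48 held at (317,320); shaft at (321,240). Descend with correction.

Call:
move_arm(motion=[0,3,20,0,0.002,0.006,255,0,0,25,0,0,0,255,0,0,25,0,0,0,255,0,0,15,0,0,0,255,0,0,8,0,0,0,255,0,0,8,0,0,0,255,0,0,0,0,0,0,255])

```text
time_s: 35.95
eef_pos: [0.4967, 0.0666, 0.0669]
ee_rot: [[-0.144, 0.99, 0.0], [0.99, 0.144, -0.0], [-0.0, 0.0, -1.0]]
ft_force: [-0.4, -0.5, -1.0]
grip_width: 0.509
```

```bash
python3 chk.py w34
```

```text
35.95 [0.49671237 0.06657238 0.06691512] [-0.41024187 -0.46956239 -0.9748678 ] 0.5090060247275648 [  0.44306773  40.00032582 -16.81864221 117.85968145  25.54054234
  25.58145902 -27.60488058]
radius 0.10623026505661037 angle rad -3.1224453934075185 toolyaw 98.30421090639494
```

View pics/w34.png

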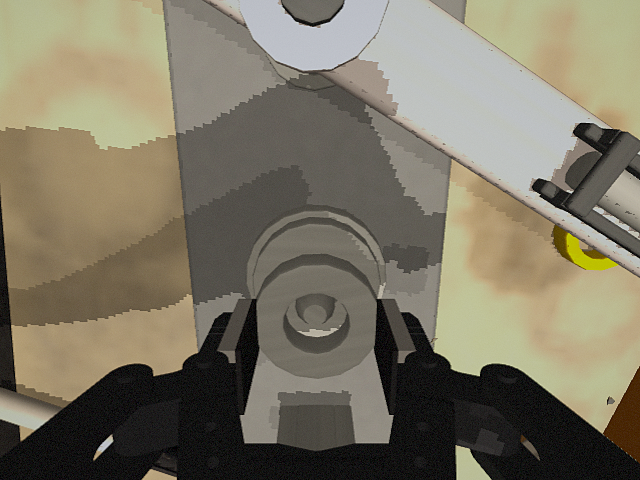

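Call:
move_arm(motion=[0,0,8,0,0,0,255,0,0,7,0,0,0,255,0,0,5,0,0,0,255,0,0,0,0,0,0,255,0,0,0,0,0,0,0,0,0,0,0,0,0,0,0,0,0,0,0,0,0,0,0,0,0,0,0,0,0,0,-20,0,0,0,0,0,0,-40,0,0,0,0,0,0,-40,0,0,0,0,0,0,-25,0,0,0,0,0,0,0,0,0,0,0])

```text
time_s: 37.3
eef_pos: [0.4992, 0.0678, 0.176]
ee_rot: [[-0.145, 0.989, 0.009], [0.989, 0.145, 0.001], [0.0, 0.009, -1.0]]
ft_force: [0.6, 0.5, -0.1]
grip_width: 1.0
```

```bash
python3 chk.py w35;  python3 - <<'E'
from h import *
plan([.44,-.173,.13],90,8,0)
E
```

```text
37.3 [0.49922837 0.06776636 0.17604056] [ 0.59619485  0.54649374 -0.09606709] 1.000244040667966 [  5.99066635  30.02796403 -24.45016379 113.3570493   18.90599473
  39.93666357 -21.76389469]
radius 0.10549879959623336 angle rad -3.09706167425218 toolyaw 98.34081539045476
step 31.38749185916275 1.0422128842510998
-28.7,-11.6,5.5,0.001,-0,0.018,0,-28.9,-11,5.5,0.001,-0,0.018,0,-29.1,-10.5,5.5,0.001,-0,0.018,0,-29.3,-10,5.5,0.001,-0,0.018,0,-29.4,-9.4,5.5,0.001,-0,0.018,0,-29.6,-8.9,5.5,0.001,-0,0.018,0,-29.8,-8.3,5.5,0.001,-0,0.018,0,-29.9,-7.8,5.5,0.001,-0,0.018,0
```

View pics/w35.png

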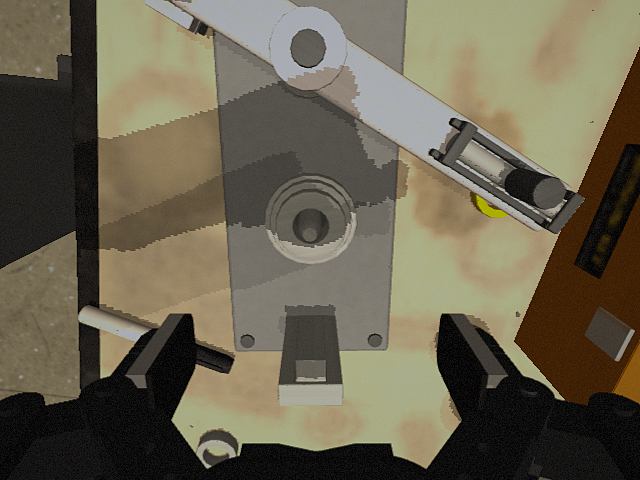

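Call:
move_arm(motion=[-29,-11.5,0,0,0,0.018,0,-29,-11,0,0,0,0.018,0,-29,-10.5,0,0,0,0.018,0,-29.5,-10,0,0,0,0.018,0,-29.5,-9.5,6,0,0,0.018,0,-29.5,-9,12,0,0,0.018,0,-30,-8.5,12,0,0,0.018,0,-30,-8,12,0,0,0.018,0,0,0,0,0,0,0,0,0,0,0,0,0,0,0])

```text
time_s: 38.35
eef_pos: [0.4375, -0.1742, 0.1291]
ee_rot: [[-0.0, 1.0, -0.001], [1.0, 0.0, 0.001], [0.001, -0.001, -1.0]]
ft_force: [0.1, -0.1, -0.3]
grip_width: 0.999
```

```bash
python3 rings.py w36
```

```text
38.35 [ 0.43749165 -0.17422372  0.12914056] [ 0.11975335 -0.14005069 -0.33008024] 0.9992007732335948 [ 32.70891614  32.23693032 -20.63847695 120.06754848  21.14118463
  31.22111717  -3.25415153]
[292. 195. 352. 256.] 0.81 [ 0.43961551 -0.17113811  0.0065    ] dia 0.039488319630547664
[171. 214. 231. 276.] 0.66 [ 0.35860138 -0.18507787  0.0065    ] dia 0.039988765780616525
```

View pics/w36.png

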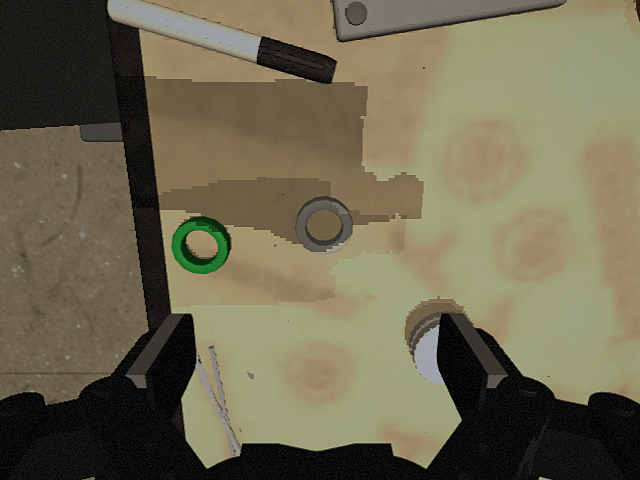

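Call:
move_arm(motion=[3.5,2,25,0,0,0,60,0,0,30,0,0,0,60,0,0,30,0,0,0,60,0,0,20,0,0,0,60,0,0,14,0,0,0,60,0,0,5,0,0,0,60,0,0,0,0,0,0,60,0,0,0,0,0,0,60])

```text
time_s: 39.25
eef_pos: [0.4414, -0.1696, 0.0066]
ee_rot: [[-0.004, 1.0, 0.002], [1.0, 0.004, 0.001], [0.001, 0.002, -1.0]]
ft_force: [0.2, 0.0, -0.5]
grip_width: 0.769
```

```bash
python3 chk.py w37
```

```text
39.25 [ 0.44135599 -0.16956564  0.00662164] [ 0.22574734  0.0320914  -0.52453308] 0.7694903620895446 [ 24.8916484   45.31460715 -10.66920768 123.32037997  32.78293726
  13.92752611 -14.43890375]
radius 0.34303672778768857 angle rad -3.3979338117759834 toolyaw 90.21423909247106
```

View pics/w37.png

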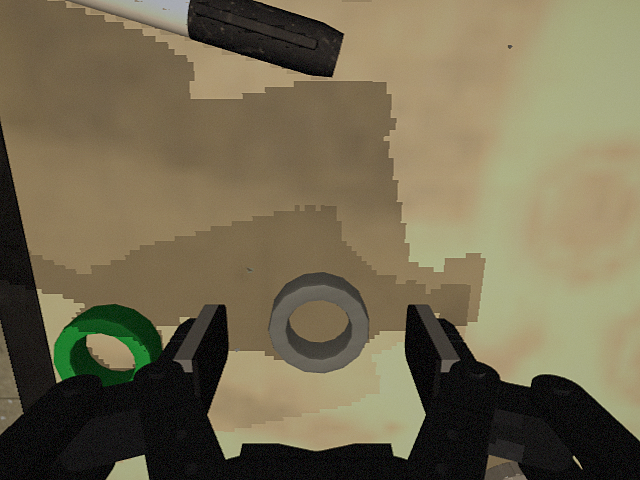

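Call:
move_arm(motion=[0,0,0,0,0,0,255,0,0,0,0,0,0,255,0,0,0,0,0,0,255,0,0,0,0,0,0,255,0,0,0,0,0,0,255,0,0,0,0,0,0,255], force=80)

```text
time_s: 39.9
eef_pos: [0.4412, -0.1706, 0.0077]
ee_rot: [[-0.002, 1.0, 0.003], [1.0, 0.002, -0.0], [-0.0, 0.003, -1.0]]
ft_force: [-2.4, 1.6, 13.1]
grip_width: 0.385
```

```bash
python3 chk.py w38
```

```text
39.9 [ 0.44115687 -0.17059602  0.00770081] [-2.36245674  1.60718347 13.06059534] 0.38476422324668114 [ 24.97865993  45.17835522 -10.6671999  123.35017646  32.81858407
  13.97835748 -14.46663126]
radius 0.34408281848449934 angle rad -3.3981777289363198 toolyaw 90.13656752461824
```

Call:
move_arm(motion=[0,0,-10,0,0,0,255,0,0,-20,0,0,0,255,0,0,-35,0,0,0,255,0,0,-40,0,0,0,255,0,0,-40,0,0,0,255,0,0,-25,0,0,0,255,0,0,0,0,0,0,255])

```text
time_s: 40.65
eef_pos: [0.4426, -0.1713, 0.18]
ee_rot: [[-0.001, 1.0, 0.008], [1.0, 0.001, -0.002], [-0.002, 0.008, -1.0]]
ft_force: [0.3, 0.1, -1.1]
grip_width: 0.383
```

```bash
python3 chk.py w39; python3 - <<'E'
from h import *
plan([.4960,.066,.17],98.34,8,255)
E
```

```text
40.65 [ 0.44263925 -0.17134474  0.18003279] [ 0.27312068  0.11795903 -1.11279238] 0.3833961967009288 [ 37.47021642  28.08910481 -27.78380077 117.27511549  20.56614888
  38.78217059  -3.5769631 ]
radius 0.34466611069121955 angle rad -3.3936624869688568 toolyaw 90.07667061165252
step 30.45029522323609 1.035517688808259
29.6,6.9,1,0.001,0,-0.018,255,29.5,7.4,1,0.001,0,-0.018,255,29.4,7.9,1,0.001,0,-0.018,255,29.2,8.5,1,0.001,0,-0.018,255,29.1,9,1,0.001,0,-0.018,255,28.9,9.5,1,0.001,0,-0.018,255,28.7,10,1,0.001,0,-0.018,255,28.5,10.5,1,0.001,0,-0.018,255
```

View pics/w39.png

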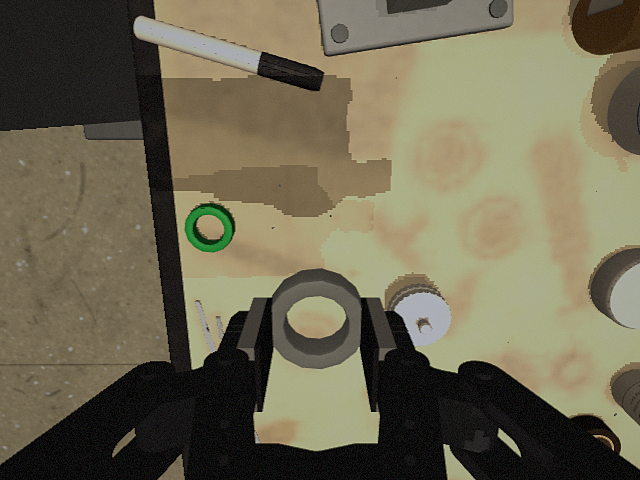

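Call:
move_arm(motion=[29.5,7,1,0,0,-0.018,255,29.5,7.5,1,0,0,-0.018,255,29.5,8,1,0,0,-0.018,255,29,8.5,1,0,0,-0.018,255,29,9,1,0,0,-0.018,255,29,9.5,1,0,0,-0.018,255,28.5,10,1,0,0,-0.018,255,28.5,11,1,0,0,-0.018,255,0,0,0,0,0,0,255,0,0,0,0,0,0,255])

```text
time_s: 41.7
eef_pos: [0.4947, 0.0664, 0.1673]
ee_rot: [[-0.147, 0.989, -0.002], [0.989, 0.147, -0.0], [-0.0, -0.002, -1.0]]
ft_force: [0.8, -0.7, -0.7]
grip_width: 0.382
```

```bash
python3 chk.py w40; python3 - <<'E'
from h import *
plan([.4965,.0665,.085],98.34,1,255)
E
```

```text
41.7 [0.49473857 0.06642454 0.16727095] [ 0.77713828 -0.69757578 -0.67558816] 0.38153136348817723 [  8.51733792  31.36479561 -28.22023764 113.90601561  22.41790658
  40.15876357 -25.16457926]
radius 0.10607091160257531 angle rad -3.1410316098147875 toolyaw 98.4613450546628
step 82.4254340065435 0.10834494887752434
1,2.1,82.4,-0.002,0.001,0,255
```

View pics/w40.png

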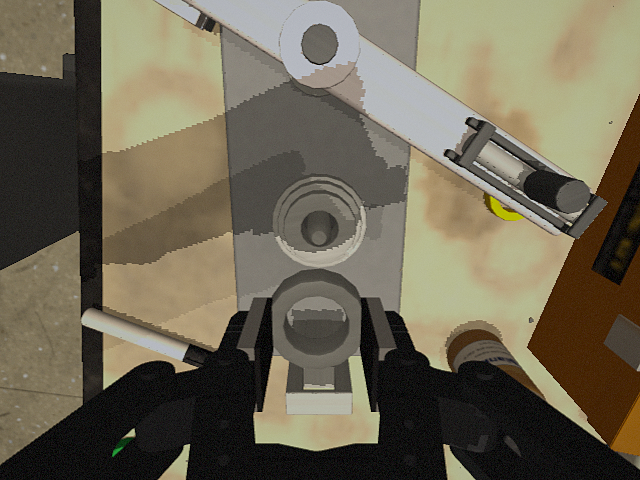

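Call:
move_arm(motion=[1,2,20,-0.002,0,0,255,0,0,25,0,0,0,255,0,0,25,0,0,0,255,0,0,12,0,0,0,255,0,0,0,0,0,0,255,0,0,0,0,0,0,255])

```text
time_s: 42.35
eef_pos: [0.4981, 0.0671, 0.0868]
ee_rot: [[-0.145, 0.989, 0.003], [0.989, 0.145, 0.0], [-0.0, 0.003, -1.0]]
ft_force: [0.9, -0.3, 0.3]
grip_width: 0.387
```

```bash
python3 chk.py w41
```

```text
42.35 [0.49808068 0.06708343 0.08682506] [ 0.8793793  -0.303291    0.29003973] 0.3874118848138009 [  4.05696087  38.59240268 -22.23476794 117.15989403  28.85733528
  29.32019387 -30.95891227]
radius 0.10596009101048375 angle rad -3.108915724345825 toolyaw 98.32086490654028
```

View pics/w41.png

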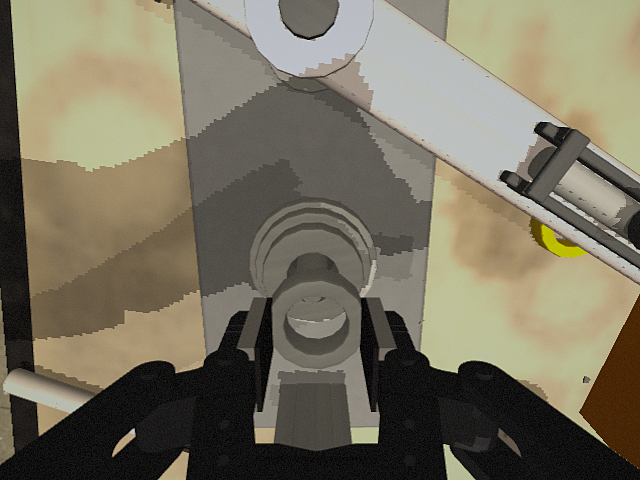

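Call:
move_arm(motion=[0,-1.5,8,0,0,0,255,0,0,7,0,0,0,255,0,0,6,0,0,0,255,0,0,3,0,0,0,255,0,0,0,0,0,0,255])

```text
time_s: 42.9
eef_pos: [0.4961, 0.0674, 0.062]
ee_rot: [[-0.146, 0.989, 0.002], [0.989, 0.146, 0.0], [0.0, 0.002, -1.0]]
ft_force: [-0.8, -0.4, -0.8]
grip_width: 0.382
```

```bash
python3 chk.py w42
```

```text
42.9 [0.49614595 0.06735339 0.06195324] [-0.76277531 -0.37346823 -0.80183432] 0.38163062829186245 [  2.41116639  40.87804129 -19.94085289 118.09986027  30.75656337
  25.88552356 -32.6842042 ]
radius 0.10536786029383283 angle rad -3.1265335328389887 toolyaw 98.37946677579453
```

View pics/w42.png

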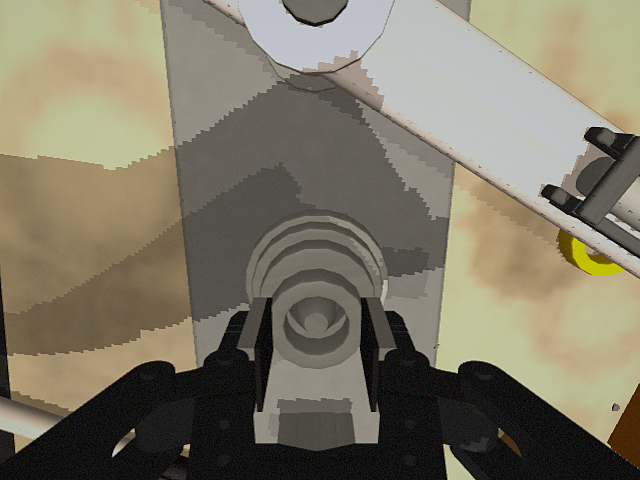

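Shaft tip shows in the hole centre (317,322). Lower 2 mm, release, rise.

Call:
move_arm(motion=[0,0,2,0,0,0,255,0,0,0,0,0,0,255,0,0,0,0,0,0,0,0,0,0,0,0,0,0,0,0,0,0,0,0,0,0,0,0,0,0,0,0,0,0,-20,0,0,0,0,0,0,-40,0,0,0,0,0,0,-40,0,0,0,0,0,0,-20,0,0,0,0,0,0,0,0,0,0,0])

```text
time_s: 44.05
eef_pos: [0.4981, 0.0677, 0.1834]
ee_rot: [[-0.145, 0.989, 0.009], [0.989, 0.145, 0.002], [0.0, 0.01, -1.0]]
ft_force: [-0.3, -0.1, 0.3]
grip_width: 1.005
```

```bash
python3 chk.py w43; python3 - <<'E'
from h import *
a=1.047; p=sw(-.0765*np.sin(a),.06+.0765*np.cos(a)); print(p)
plan([.4150,.2015,.19],158.34,8,0)
im=ctrl.get_image('scene');cv2.imwrite('pics/s2.png',cv2.resize(im[180:300,200:400],None,fx=4,fy=4,interpolation=cv2.INTER_CUBIC))
E
```

```text
44.05 [0.49813874 0.0677181  0.18340142] [-0.25382565 -0.05525566  0.29791422] 1.0053788701347905 [  9.42240838  30.06503101 -29.49996232 113.0479638   21.85179939
  41.76357697 -24.8414008 ]
radius 0.10534590017111796 angle rad -3.107305530711636 toolyaw 98.33944256618635
[0.40820969 0.19962035 0.        ]
step 19.695178754695405 7.501027190308258
18.1,-7.7,-1.1,0.001,0,-0.131,0,18.9,-5.3,-1.1,0.001,0,-0.131,0,19.5,-2.8,-1.1,0.001,0,-0.131,0,19.7,-0.2,-1.1,0.001,0,-0.131,0,19.5,2.4,-1.1,0.001,0,-0.131,0,19,4.9,-1,0.001,0,-0.131,0,18.2,7.4,-1,0.001,0,-0.131,0,17.1,9.7,-1,0.001,0,-0.131,0
```

View pics/w43.png

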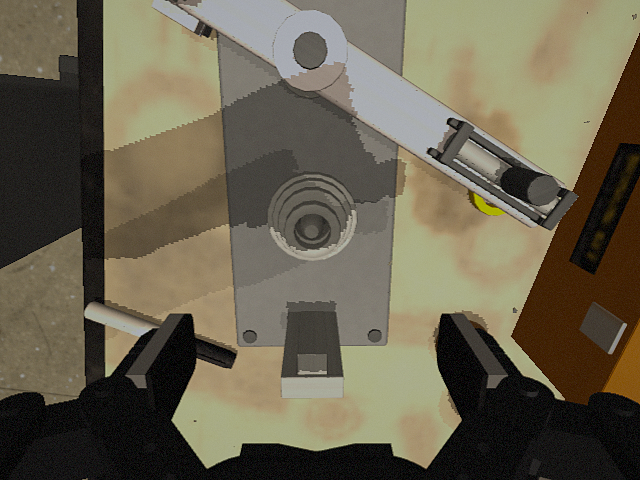

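View pics/s2.png

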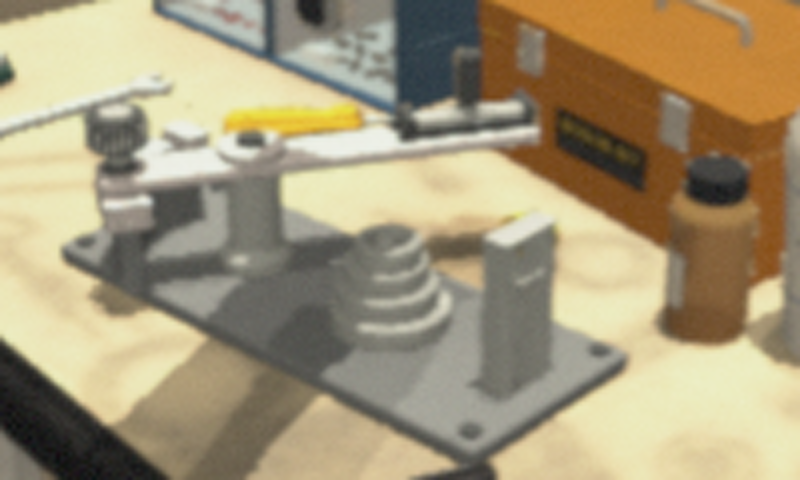

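Call:
move_arm(motion=[18,-7.5,-1,0,0,-0.131,0,19,-5.5,-1,0,0,-0.131,0,19.5,-3,-1,0,0,-0.131,0,19.5,0,-1,0,0,-0.131,0,19.5,2.5,-1,0,0,-0.131,0,19,5,10,0,0,-0.131,0,18,7.5,15,0,0,-0.131,0,17,9.5,15,0,0,-0.131,0,0,0,0,0,0,0,0,0,0,0,0,0,0,0])

```text
time_s: 45.15
eef_pos: [0.4138, 0.2007, 0.1442]
ee_rot: [[-0.93, 0.369, 0.0], [0.369, 0.93, -0.001], [-0.0, -0.0, -1.0]]
ft_force: [0.2, 0.9, 0.9]
grip_width: 0.997
```

```bash
python3 chk.py w44; python3 - <<'E'
from h import *
st=ctrl.state();a=1.047
print(st['ee_rot'],w2px('wrist',[sw(-.075*np.sin(a),.06+.075*np.cos(a),.116),sw(-.075*np.sin(a),.06+.075*np.cos(a),.126),sw(0,.06,.093)],st))
plan([.4095,.2005,.093],158.34,1,0)
E
```

```text
45.15 [0.41380541 0.20073965 0.14420657] [0.21170805 0.87977985 0.90230212] 0.9974869469843559 [-2.53456520e-01  3.43726634e+01 -4.26397200e+01  1.20664139e+02
  3.75587317e+01  3.89294867e+01 -9.83965145e-03]
radius 0.07178059180979747 angle rad 1.0037036125256857 toolyaw 158.36980350952817
[[-9.29082555e-01  3.69868456e-01  1.71214724e-03]
 [ 3.69868266e-01  9.29084105e-01 -4.37994587e-04]
 [-1.75272917e-03  2.26335800e-04 -9.99998438e-01]] [[309.6533657  281.55642303]
 [309.31917707 290.99973423]
 [310.93432608 390.46804987]]
step 51.944037167184945 0.11185259592147527
4.9,-1.8,51.7,0,0.002,-0.001,0
```

View pics/w44.png

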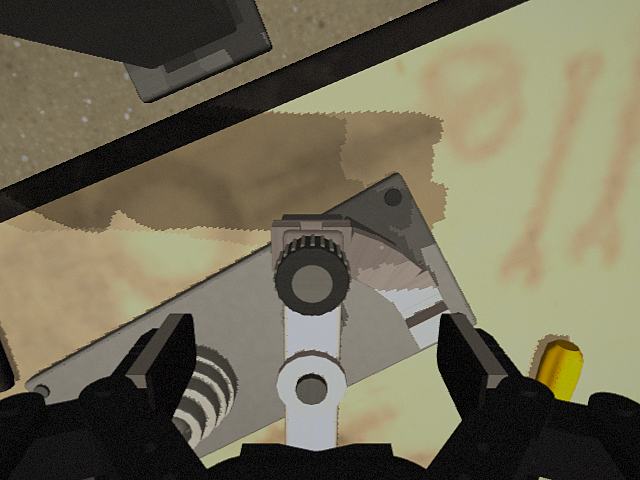

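Call:
move_arm(motion=[5,-2,10,0,0.002,0,0,0,0,20,0,0,0,0,0,0,12,0,0,0,0,0,0,8,0,0,0,0,0,0,0,0,0,0,0,0,0,0,0,0,0,255,0,0,0,0,0,0,255,0,0,0,0,0,0,255,0,0,0,0,0,0,255,0,0,0,0,0,0,255,0,0,0,0,0,0,255], force=60)

```text
time_s: 46.3
eef_pos: [0.4094, 0.2006, 0.096]
ee_rot: [[-0.93, 0.368, 0.002], [0.368, 0.93, 0.0], [-0.002, 0.001, -1.0]]
ft_force: [-2.0, -1.6, 7.7]
grip_width: 0.376
```

```bash
python3 chk.py w45
```

```text
46.3 [0.40941752 0.20063928 0.09603924] [-1.98439402 -1.55067789  7.7223584 ] 0.37642363888352465 [ -4.69158885  38.22499636 -36.84592371 123.50028172  44.39557938
  32.13018138  -6.40570624]
radius 0.07576669879268974 angle rad 1.028613856929605 toolyaw 158.39406478316783
```

Call:
move_arm(motion=[0,0,-4,0,0,0,255,0,0,-4,0,0,0,255,0,0,-4,0,0,0,255,0,0,-4,0,0,0,255,0,0,0,0,0,0,255,0,0,0,0,0,0,255])

```text
time_s: 46.95
eef_pos: [0.4094, 0.2008, 0.1112]
ee_rot: [[-0.93, 0.369, 0.001], [0.369, 0.93, 0.001], [-0.001, 0.001, -1.0]]
ft_force: [2.3, -1.6, -8.8]
grip_width: 0.374
```

```bash
python3 chk.py w46
```

```text
46.95 [0.40939195 0.20081506 0.11121477] [ 2.29326998 -1.58326732 -8.76871341] 0.3743095337757922 [ -3.23150369  36.92532471 -38.84435267 122.85675306  42.1338422
  34.15848859  -4.41354543]
radius 0.07585834715394942 angle rad 1.0266067657739104 toolyaw 158.37369218164397
```

View pics/w46.png

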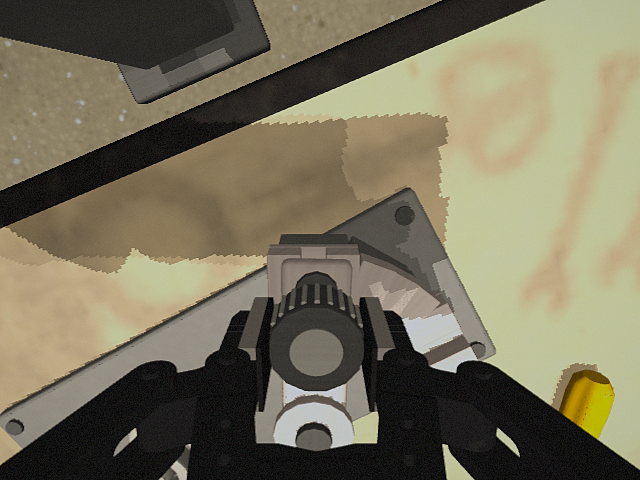

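Call:
move_arm(motion=[-0.4,7.8,0,0,0,0.105,255,-0.4,7.8,0,0,0,0.105,255,-0.4,7.8,0,0,0,0.105,255,-0.4,7.8,0,0,0,0.105,255,-0.4,7.8,0,0,0,0.105,255,0,0,0,0,0,0,255])

```text
time_s: 47.6
eef_pos: [0.4335, 0.2323, 0.1112]
ee_rot: [[-0.619, 0.786, 0.003], [0.786, 0.619, 0.001], [-0.001, 0.003, -1.0]]
ft_force: [4.4, -2.1, -10.4]
grip_width: 0.374
```

```bash
python3 chk.py w47
```

```text
47.6 [0.43352793 0.23234265 0.11123739] [  4.42873286  -2.08983244 -10.37750652] 0.37424285548796277 [-10.61011036  36.99553567 -30.96083123 117.74397966  33.75645419
  33.94686068 -26.94808232]
radius 0.07624502069256762 angle rad 0.4984246887583349 toolyaw 128.22042728977942
```

Call:
move_arm(motion=[-0.4,7.8,0,0,0,0.105,255,-0.4,7.8,0,0,0,0.105,255,-0.4,7.8,0,0,0,0.105,255,-0.4,7.8,0,0,0,0.105,255,-0.4,7.8,0,0,0,0.105,255,0,0,0,0,0,0,255,0,0,0,0,0,0,255])

```text
time_s: 48.35
eef_pos: [0.4694, 0.2475, 0.1114]
ee_rot: [[-0.146, 0.989, 0.004], [0.989, 0.146, 0.002], [0.001, 0.004, -1.0]]
ft_force: [6.5, -2.4, -8.6]
grip_width: 0.38
```

```bash
python3 chk.py w48
```

```text
48.35 [0.46943951 0.24745093 0.11141691] [ 6.47289492 -2.44640372 -8.61831131] 0.3803461876813265 [-15.44280814  37.77764313 -23.26899634 112.09805279  25.15355015
  34.80921883 -46.84459456]
radius 0.07672130957957005 angle rad -0.016609853091059334 toolyaw 98.39004729830363
```

View pics/w48.png

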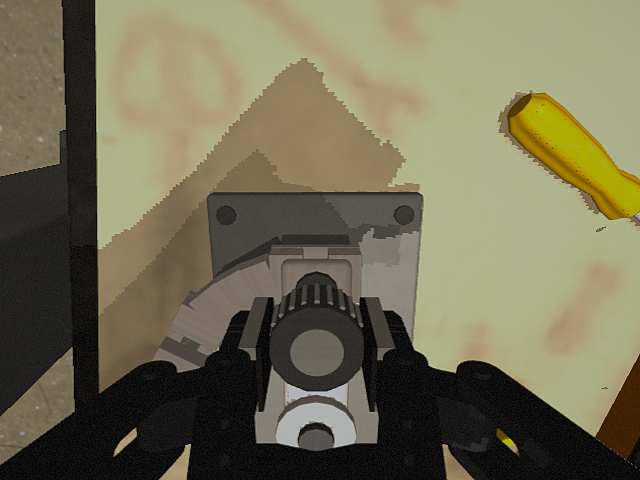

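Call:
move_arm(motion=[0,1.5,0,0,0,0,255,0,0,0,0,0,0,255,0,0,5,0,0,0,255,0,0,5,0,0,0,255,0,0,5,0,0,0,255,0,0,0,0,0,0,255,0,0,0,0,0,0,255])

```text
time_s: 49.1
eef_pos: [0.4699, 0.2476, 0.0964]
ee_rot: [[-0.144, 0.99, 0.002], [0.99, 0.144, 0.001], [0.001, 0.003, -1.0]]
ft_force: [5.3, -2.3, -5.6]
grip_width: 0.372
```

```bash
python3 chk.py w49
```

```text
49.1 [0.46991949 0.24756453 0.09640725] [ 5.34660157 -2.31922574 -5.64441072] 0.3721584961541736 [-16.10693995  39.1621653  -22.30203655 112.4566843   26.0356416
  33.12604127 -47.6674551 ]
radius 0.07677384231776457 angle rad -0.02300018309642274 toolyaw 98.29344449626917
```

View pics/w49.png

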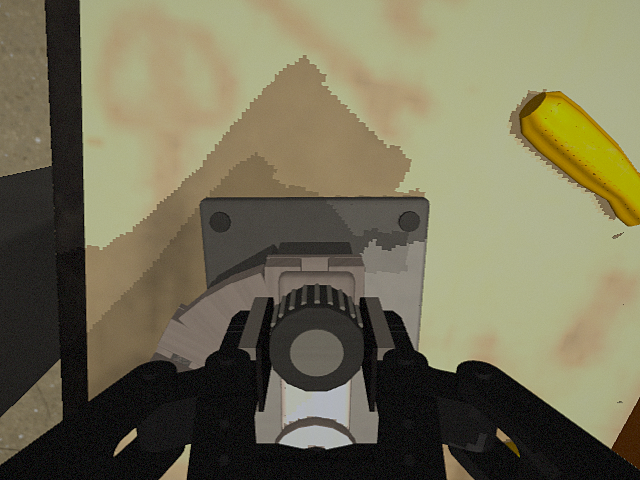

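Call:
move_arm(motion=[0,0,1,0,0,0,255,0,0,0,0,0,0,255,0,0,0,0,0,0,0,0,0,0,0,0,0,0,0,0,0,0,0,0,0,0,0,0,0,0,0,0,0,0,-15,0,0,0,0,0,0,-35,0,0,0,0,0,0,-40,0,0,0,0,-20,0,-10,0,0,0,0,-40,0,0,0,0,0,0,-40,0,0,0,0,0,0,-40,0,0,0,0,0,0,-40,0,0,0,0,0,0,0,0,0,0,0,0,0])

```text
time_s: 50.65
eef_pos: [0.4953, 0.0626, 0.1947]
ee_rot: [[-0.134, 0.991, 0.0], [0.991, 0.134, -0.003], [-0.003, -0.0, -1.0]]
ft_force: [-0.3, -0.7, 0.8]
grip_width: 1.002
```

```bash
python3 chk.py w50; python3 - <<'E'
from h import *
st=ctrl.state()
print(w2px('wrist',[sw(0,.135,.116),sw(0,.06,.093),sw(0,-.07,.1335)],st), sw(0,-.07))
E
```

```text
50.65 [0.49529525 0.06263604 0.19473455] [-0.25215965 -0.7059012   0.75451612] 1.0024573382858828 [  9.24834475  28.86740572 -28.45749561 112.3969882   19.73856755
  43.5166949  -23.03761291]
radius 0.10990009079664834 angle rad -3.1410373379827186 toolyaw 97.70029564562223
[[ 315.11638537 -144.62216393]
 [ 316.35600247   51.31113836]
 [ 318.11486205  303.83948523]] [0.4981491  0.04273965 0.        ]
```

View pics/w50.png

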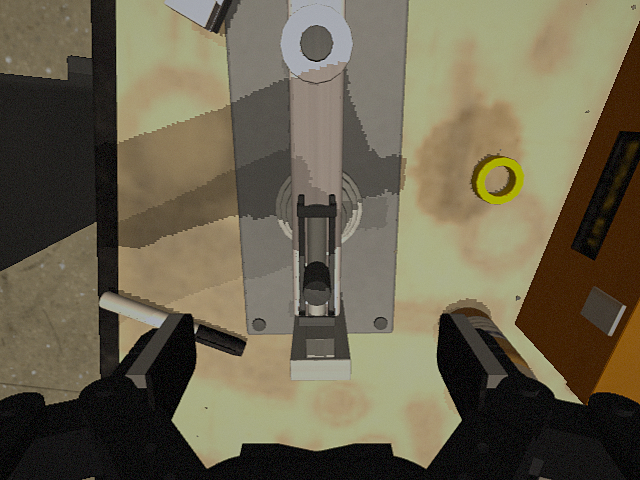

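```bash
python3 - <<'E'
from h import *
im=ctrl.get_image('scene');cv2.imwrite('pics/s3.png',cv2.resize(im[180:300,200:400],None,fx=4,fy=4,interpolation=cv2.INTER_CUBIC))
a=cv2.imread('pics/scene0.png'); cv2.imwrite('pics/s30.png',np.hstack([cv2.resize(q[185:225,215:275],None,fx=6,fy=6) for q in (a,im)]))
print(w2px('scene',[sw(0,.135,.116),sw(0,.135,.096)]))
plan([.4978,.0435,.108],98.34,1,0)
E
```

```text
[[239.29743865 195.85940256]
 [239.86165214 203.74799799]]
step 90.88528966628753 0.26533114940623087
-25.6,-0.9,87.2,0.001,-0.002,-0.004,0
```

View pics/s3.png

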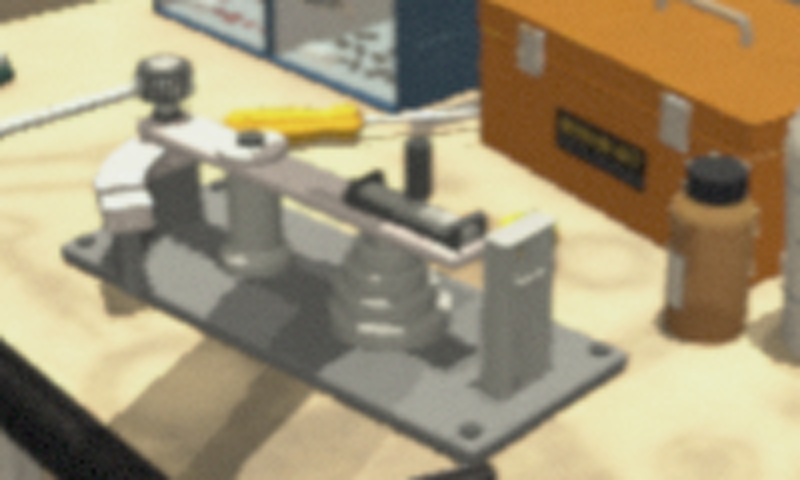

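View pics/s30.png

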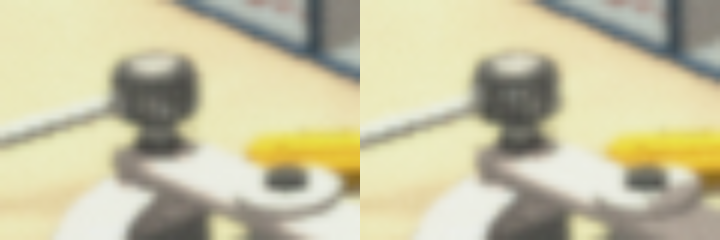

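Call:
move_arm(motion=[-25,-1,10,0,0,-0.01,0,0,0,25,0,0,0,0,0,0,25,0,0,0,0,0,0,16,0,0,0,0,0,0,9,0,0,0,0,0,0,0,0,0,0,0,0,0,0,0,0,0,255,0,0,0,0,0,0,255,0,0,0,0,0,0,255,0,0,0,0,0,0,255,0,0,0,0,0,0,255,0,0,0,0,0,0,255,0,0,0,0,0,0,255], force=40)

```text
time_s: 52.05
eef_pos: [0.4981, 0.0447, 0.1107]
ee_rot: [[-0.153, 0.988, 0.002], [0.988, 0.153, 0.001], [0.001, 0.002, -1.0]]
ft_force: [0.2, 0.1, 5.4]
grip_width: 0.168
```

```bash
python3 chk.py w51
```

```text
52.05 [0.49813229 0.04466453 0.1106854 ] [0.23194415 0.10270365 5.39929945] 0.16780487185836784 [  7.62529389  36.17143763 -23.54596189 116.64294667  26.24042178
  32.11600862 -25.56332361]
radius 0.12809329703936764 angle rad -3.1395438035506054 toolyaw 98.8185664706702
```

View pics/w51.png

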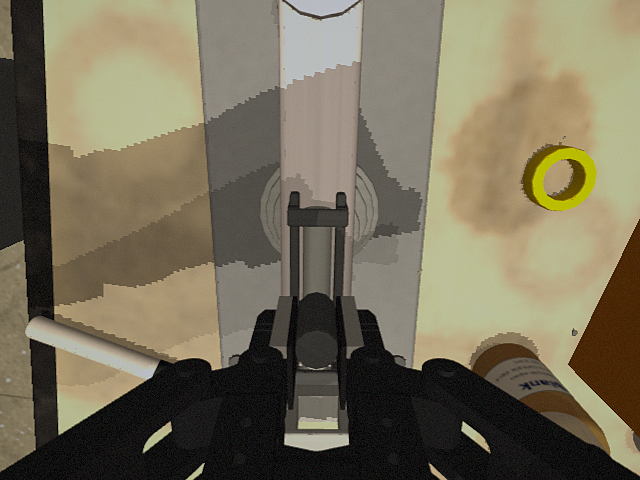

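Gripped; push home 37 mm along −x of the tool (correcting the 0.5° yaw).

Call:
move_arm(motion=[0,0,-1,0,0,0.008,255,-6,0,0,0,0,0,255,-6,0,0,0,0,0,255,-6,0,0,0,0,0,255,-6,0,0,0,0,0,255,-6,0,0,0,0,0,255,-4,0,0,0,0,0,255,-3,0,0,0,0,0,255,0,0,0,0,0,0,255,0,0,0,0,0,0,255])

```text
time_s: 53.1
eef_pos: [0.5027, 0.0107, 0.1109]
ee_rot: [[-0.147, 0.989, 0.001], [0.989, 0.147, 0.005], [0.005, 0.002, -1.0]]
ft_force: [-0.6, 6.7, -5.7]
grip_width: 0.166
```

```bash
python3 chk.py w52
```

```text
53.1 [0.5026915 0.0107215 0.1108927] [-0.62838388  6.68354154 -5.72465711] 0.1660647086231096 [ 12.05408367  36.42071321 -24.12665161 116.14832202  26.23658043
  32.56279488 -21.83579562]
radius 0.162338488698391 angle rad -3.1425032281565577 toolyaw 98.46442307187131
```

View pics/w52.png

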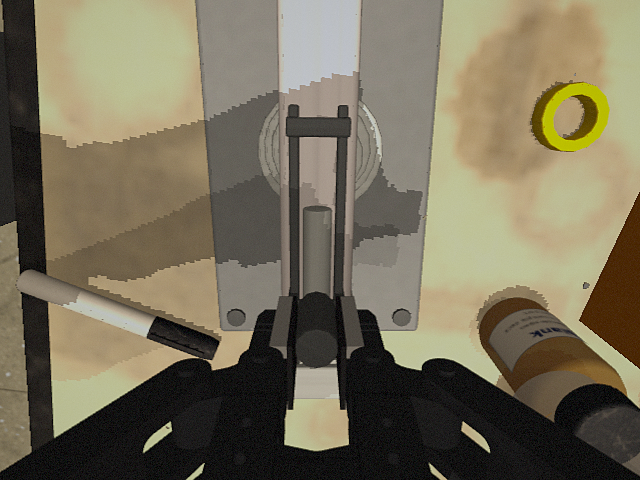

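Call:
move_arm(motion=[-2,0,0,0,0,0,255,0,0,0,0,0,0,255,0,0,0,0,0,0,0,0,0,0,0,0,0,0,0,0,0,0,0,0,0,0,0,0,0,0,0,0,0,0,-15,0,0,0,0,0,0,-35,0,0,0,0,0,0,-40,0,0,0,0,20,0,-40,0,0,0,0,30,0,-20,0,0,0,0,0,0,0,0,0,0,0,0,0,0,0,0,0,0])

```text
time_s: 54.45
eef_pos: [0.496, 0.0553, 0.2618]
ee_rot: [[-0.146, 0.989, 0.003], [0.989, 0.146, 0.001], [0.0, 0.003, -1.0]]
ft_force: [-0.3, -0.3, -0.7]
grip_width: 1.001
```

```bash
python3 chk.py w53; python3 - <<'E'
from h import *
st=ctrl.state();print(w2px('wrist',[sw(0,.06,.093),sw(0,-.104,.1335),sw(0,-.1,.1335)],st))
im=ctrl.get_image('scene');cv2.imwrite('pics/s4.png',cv2.resize(im[180:300,200:400],None,fx=4,fy=4,interpolation=cv2.INTER_CUBIC))
E
```

```text
54.45 [0.49603761 0.05531113 0.26175285] [-0.29409123 -0.25681384 -0.69771619] 1.001021632270969 [ 13.59492148  24.00353697 -32.4909764  107.84055897  16.00480574
  52.51462884 -18.04536911]
radius 0.11725551885157656 angle rad -3.143865262603399 toolyaw 98.41659028975931
[[319.24172882  44.77869267]
 [319.09641305 290.35062789]
 [319.10908672 285.13405026]]
```

View pics/w53.png

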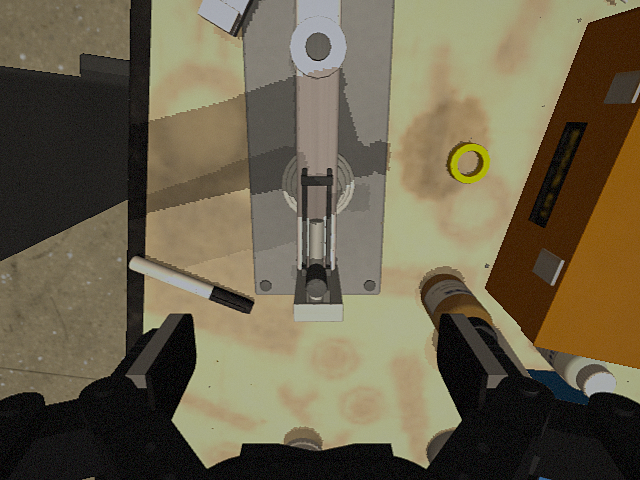

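View pics/s4.png

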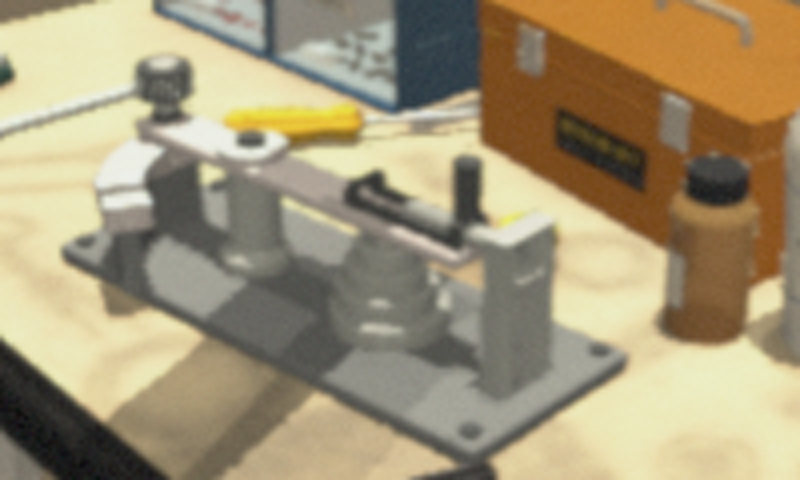

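```bash
python3 -c "
from h import *
print(ctrl.hand_in())"
```

```text
the job is handed in; nothing more can be done
None
```

The job is handed in at about 54 s of the 200 s allowed, with no verdict reported. All four steel rings were on the bench and are now on the shaft, lying flat in the order 68, 58, 48, 38 from the bottom up.

- **Arm and index ring:** I drew the bolt, lifted the index ring and swung the arm aside. The ring dropped home in the other notch: the gripper was back at the same height as when the ring was home before. After stacking I swung the arm back, and the close-up of the index ring matches the start picture.
- **Bolt:** The handle moved about 34 mm and then met its stop at about 7 N. In the last pictures it stands where it started, to within about 1.5 mm of the expected position.
- **Everything else:** The brown bottle is standing, the gripper is clear with contact forces near zero, and I noticed no ring being moved and no slackened grip.

No check failed. The fitted stand position was 1 to 2 mm off the tool readings at contact, which the fits absorbed. Joint 6 came within about 0.6° of its lower limit while picking up the 38 mm ring, but did not pass it.

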